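# Scrub out the mug with the wash brush and set it to dry

### The job

Scrub out the white enamel mug: take the round brush from the black pot and run it inside the mug three times down to the bottom and back up to the mouth. Put the brush back in the pot head down, then lift the mug and set it down gently, not dropped, upright and wholly on the slatted wooden board. Do not tip over the mug or the pot, and leave the other things on the bench where they are.

Things in the scene. Friction and masses are not known exactly. Their poses are not given: they have to be found in the camera images.
- wash_brush: Round cleaning brush, 210 mm long, standing upright on its bristles in the black pot, loose. Origin: centre of the flat lower end of the bristles; its z axis runs along the brush towards the handle's end. Bristle head 42 mm in diameter from 0 to 70 mm (solid core 38 mm, it does not bend), thin steel stem to 106 mm, round wooden handle 18 mm in diameter from 114 to 210 mm (grip it at about 165 mm). 80 g.
- brush_pot: Black plastic plant pot that holds the brush, 143 mm across the rim, 131 mm high, loose, 0.8 kg. Origin: centre of its underside; inner floor 8 mm above it, the inside at least 80 mm wide.
- mug: White enamel mug with a dark rim, 80 mm outer diameter, 110 mm high, loose, about 0.25 kg, standing empty on the bench. Origin: centre of its underside (foot 72 mm in diameter), z up; inner floor 4 mm above the origin, inner diameter 74 mm, wall 3 mm. Its handle sticks out along the mug's -x.
- mug_handle (a point): Middle of the level top bar of the mug's strap handle, 64 mm from the mug's axis and 88 mm above its underside. The bar is 14 mm thick and 14 mm wide (along the mug's y) and runs from 39 to 88 mm from the axis; pinch it from above across its width.
- drying_board: Slatted drying board of light wood, 150 x 150 mm, top 18 mm above the bench, fixed, five slats along its x axis. Origin: centre of its underside. It and the black pot stand one to the left and one to the right of the mug, either way round.
- gum_bottle: Bystander: small amber bottle with a black cap, 46 mm diameter, 105 mm high, behind the mug; origin at the centre of its underside.
- brass_weight: Bystander: brass weight with a knob, 42 mm diameter, 59 mm high, behind the mug; origin at the centre of its underside.
- ink_jar: Bystander: small dark glass jar with a tin lid, 62 mm diameter, 54 mm high, at the front of the bench on the right; origin at the centre of its underside.
- ink_tin: Bystander: round tin, red below and grey above, 67 mm diameter, 46 mm high, at the front of the bench on the left; origin at the centre of its underside.
Things that resemble listed ones, but are neither listed nor needed, are in the scene too. There is more than one size of the wash_brush; the one meant has the size given above.

How it is judged (in metres and radians):
On the way, in this order (a step that is already met when the one before it is completed fails the run):
1. the brush head goes down to the bottom of the mug, first time (horizontal distance between wash_brush and mug below 0.03 m and z of wash_brush in the frame of mug below 0.02 m and angle between wash_brush's own z axis and vertical below 0.5 rad), for 0.04 s.
2. the brush is drawn back up to the mouth of the mug, first time (horizontal distance between wash_brush and mug below 0.03 m and z of wash_brush in the frame of mug above 0.06 m), for 0.04 s.
3. the brush head goes down to the bottom of the mug, second time (all of step 1), for 0.04 s.
4. the brush is drawn back up to the mouth of the mug, second time (all of step 2), for 0.04 s.
5. the brush head goes down to the bottom of the mug, third time (all of step 3), for 0.04 s.
6. the brush is drawn back up to the mouth of the mug, third time (all of step 4), for 0.04 s.
7. the brush stands or leans head down in the black pot again, let go (horizontal distance between wash_brush and brush_pot below 0.06 m and z of wash_brush in the frame of brush_pot below 0.035 m and contact force between the fingers and wash_brush below 0.1 N), for 0.2 s.
At the end, for the whole second after the job is handed in: The mug stands upright (0.08 rad) and at rest on the board, its centre within 43 mm of the board's centre along each side (whole foot on it); the brush is in the pot head down, bristle end within 60 mm of the pot's axis and under 35 mm above its underside; both let go (all of step 7 and x of mug in the frame of drying_board between -0.043 and 0.043 m and y of mug in the frame of drying_board between -0.043 and 0.043 m and z of mug in the frame of drying_board between 0.012 and 0.024 m and angle between mug's own z axis and vertical below 0.08 rad and linear speed of each of mug, wash_brush below 0.02 m/s and contact force between the fingers and mug below 0.1 N); the robot touches nothing.
It fails at once if the mug is tipped over (more than 0.6 rad) (angle between mug's own z axis and vertical above 0.6 rad).
It fails at once if the pot is tipped over (more than 0.5 rad) (angle between brush_pot's own z axis and vertical above 0.5 rad).
It fails at once if the mug is let go above the board (more than 20 mm over it) (horizontal distance between mug and drying_board below 0.1 m and z of mug in the frame of drying_board above 0.038 m and contact force between the fingers and mug below 0.1 N).
It fails at once if the amber bottle, brass weight, glass jar or ink tin is moved by more than 40 mm or knocked over (distance of any of gum_bottle, brass_weight, ink_jar, ink_tin from where it was at the start of the episode above 0.04 m or angle between any of gum_bottle, brass_weight, ink_jar, ink_tin's own z axis and vertical above 0.5 rad).
It also fails if it takes over 67 s, if anything falls off the work surface, if the arm or the gripper's body presses on something with over 40 N, if the wrist force passes 120 N, or if a joint passes its speed limit or range.

### The arm

A 6-joint arm with a two-finger parallel gripper is mounted at the origin on a cart in front of the work surface, level with it; the furniture and walls round the work are solid. World frame = base frame: x ahead of the robot, y to its left, z up, the work surface at z = 0. Lengths are in m, angles in degrees, forces in N, time in s.
With the tool pointing down it reaches from about 0.35 to 0.875 m from the base axis. Payload 4.2 kg.
Tool frame: the origin (TCP) lies midway between the tips of the shut fingers; the grasp point (between the pads) lies 19 mm behind it; z points along the fingers, y is the direction in which the jaws open and shut (so a half turn about z gives the same grasp; the last joint's range is limited). The gripper opens to 87 mm and grips with 3 to 60 N. Pads are 19 mm wide; open, the fingers measure 117 mm over their backs; the gripper's body (75 mm by 190 mm) begins 51 mm behind the grasp point.
Start: joints at [85.634, 22.042, 0.453, 0, -68.411, -14.817], TCP at [0.205, 0.59, 0.223] pointing down, gripper open.
Joint ranges: [-179.83, 179.83], [-69.29, 118.12], [-61.27, 80.66], [-181.25, 117.63], [-171.15, -9.14], [-177.46, 177.46]. Speed limits (degrees/s): [159.86, 159.86, 180, 180, 180, 180].

### API

Orientations are given as a 3x3 rotation matrix whose columns are the frame's x, y, z axes.
In Python, from station import sense, capture, calibration, finish_job gives the robot as it stands.
- The arm moves only by the tool carry_out, never from a script. Its argument "commands" is one flat list of numbers, 6 for each row, row after row: the shift along the tool's x, y, z in mm, then the turn, a rotation vector about the tool's x, y, z in rad. A call has 1 to 5 rows; each row shifts and turns the pose as measured when the row begins, along the tool's axes as they then stand; what a row does not reach is not made up. A row lasts 1/8 s, in which the tool goes at most 62.5 mm and 10.7 degrees, less where a joint would pass 70% of its speed; a pose out of reach is approached as far as the arm can. A call is refused whole if a number of a shift passes 62.5 or a number of a turn 0.188, either way. A call with a gripper value outside its range is refused whole. "grip" is the finger opening in mm, from 0 to 87, set as the call begins (left out, the last holds). The fingers move at their own pace and stop on an object; the grip force is fixed at half the most. Time passes only in rows, so rows that do not move let the fingers close. It gives the time, the measured TCP pose, the force and the opening at its end, in the units of the state.
- sense(): the state, without advancing time (a new reading comes with each control period).
- capture(name): name is "side" or "top" or "wrist"; returns the picture (400x640x3 uint8, red, green, blue); there is no depth.
- calibration(name): a dict with "fx", "fy", "cx", "cy" (pixels), "rvec" (rotation vector, rad) and "tvec" (3), from world to camera coordinates, as OpenCV has them. Camera axes: x right, y down, z forward; pixel columns grow to the right and rows downward; lengths in m; the calibration is good to about 2 mm. The wrist camera is an equidistant fisheye: a pixel r from the principal point sees the ray r / f radians off the axis. A picture is of the moment at which its call begins: read the wrist's pose just before it. calibration takes no time and is no camera call; for the wrist camera it gives the pose at the moment of the call.
- finish_job(): hands the job in, once; it reports no verdict.
The state is a dict: "time_s": time; "joints": joint angles; "joint_velocities": joint speeds; "effort": joint torques, N m; "tcp_pos": TCP position; "ee_rot": TCP orientation; "wrist_force": force on the tool from outside, world axes, zero at the start; "moment": the same for the moment, N m; "gripper_width": opening from 0.0 (shut) to 1.0 (fully open).
Only numpy, scipy, OpenCV 4.12 (cv2) and the standard library are available. Lean on these libraries where they do the work, as an engineer would, in place of code of your own. Each camera call takes 0.05 s, during which the arm holds its last target.

## Working session

There is one attempt and no reset: what is moved stays moved. The work goes in short steps, Python scripts to look and compute and a tool call to move; the robot and the scene stay as the last step left them, time stands still between calls to the robot, and variables do not carry over. Pictures are saved under pics/ and viewed, and the job is handed in when it is done.

Besides the shell and the picture viewer there is one more tool, called after "Request:" as name(argument=value, ...) on one line, values as JSON. carry_out: Moves the arm, as the interface text tells. Its arguments: {"type":"object","properties":{"commands":{"type":"array"},"grip":{"type":"number"}},"required":["commands"]}

```bash
ls; mkdir -p pics
python3 - <<'E'
from station import sense,capture,calibration
import cv2
s=sense();print(s)
for n in("side","top","wrist"):
    c=calibration(n);print(n,c)
    cv2.imwrite(f"pics/{n}0.png",cv2.cvtColor(capture(n),cv2.COLOR_RGB2BGR))
E
```

```text
pics
{'time_s': 0.0, 'joints': array([ 8.56337298e+01,  2.20897956e+01,  3.79034647e-01, -2.88461237e-02,
       -6.84100356e+01, -1.48192894e+01]), 'joint_velocities': array([-0.01297992,  0.06404875,  0.0744959 ,  0.13681904,  0.03489366,
        0.03647706]), 'effort': array([ 6.05781370e-04, -3.90665138e+01,  1.87402081e+01,  4.21963155e+00,
        1.09805490e-02, -1.95254538e-04]), 'tcp_pos': array([0.20514941, 0.58973193, 0.22146505]), 'ee_rot': array([[ 9.44398195e-01, -3.28803371e-01, -6.27284520e-04],
       [-3.28803958e-01, -9.44395938e-01, -2.06649392e-03],
       [ 8.70652149e-05,  2.15784676e-03, -9.99997668e-01]]), 'wrist_force': array([ 0.09877853,  0.69653379, -0.08879123]), 'moment': array([-0.0212042 ,  0.01282488, -0.06363245]), 'gripper_width': 0.9969528559835082}
side {'fx': 478.6222590035376, 'fy': 478.6222590035376, 'cx': 313.4368108011571, 'cy': 206.245774816645, 'rvec': array([ 2.31866029, -0.13972075,  0.0666933 ]), 'tvec': array([-0.55694581,  0.09049788,  1.24992972])}
top {'fx': 438.15474993015954, 'fy': 438.15474993015954, 'cx': 322.1038446700375, 'cy': 204.3516202231745, 'rvec': array([ 2.04737695, -2.16927892,  0.24357679]), 'tvec': array([0.02017096, 0.5583454 , 0.96856985])}
wrist {'fx': 309.70691628693146, 'fy': 309.70691628693146, 'cx': 318.72610902854234, 'cy': 199.30916991881213, 'rvec': array([-1.70156168,  2.39587523,  0.37255414]), 'tvec': array([ 0.62435306, -0.03713649,  0.3920217 ])}
```

View pics/side0.png

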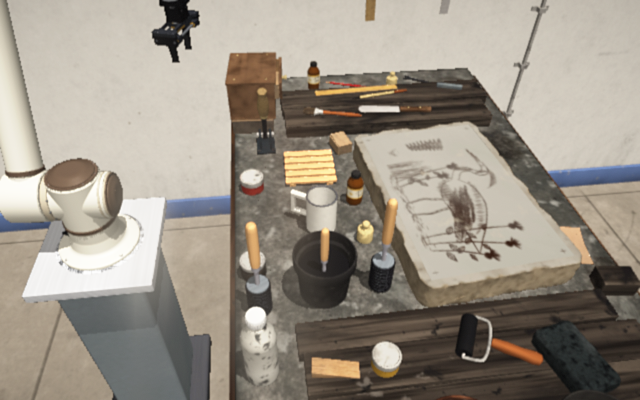

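View pics/top0.png

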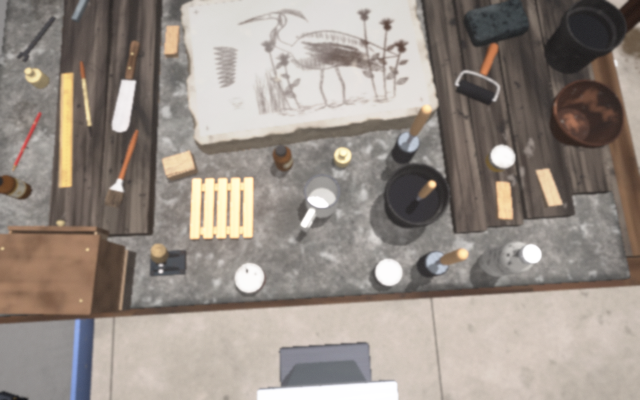

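View pics/wrist0.png

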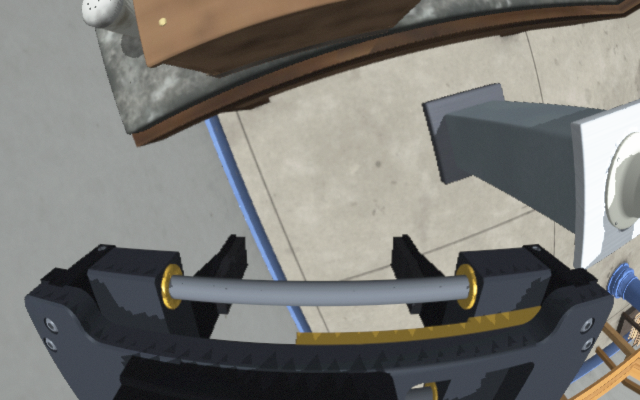

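```bash
cat > h.py <<'E'
import numpy as np,cv2
from station import sense,capture,calibration
def K(c): return np.array([[c['fx'],0,c['cx']],[0,c['fy'],c['cy']],[0,0,1.]])
def proj(n,P):
    c=calibration(n);P=np.atleast_2d(P).astype(float)
    if n!='wrist': return cv2.projectPoints(P.reshape(-1,1,3),c['rvec'],c['tvec'],K(c),None)[0].reshape(-1,2)
    return cv2.fisheye.projectPoints(P.reshape(-1,1,3),c['rvec'],c['tvec'],K(c),np.zeros(4))[0].reshape(-1,2)
def ray(n,uv,c=None):
    c=c or calibration(n);R=cv2.Rodrigues(c['rvec'])[0]
    if n=='wrist':
        d=np.array([(uv[0]-c['cx'])/c['fx'],(uv[1]-c['cy'])/c['fy']]);r=np.hypot(*d)
        v=np.array([*(d/r*np.sin(r)),np.cos(r)])
    else: v=np.array([(uv[0]-c['cx'])/c['fx'],(uv[1]-c['cy'])/c['fy'],1])
    return -R.T@c['tvec'],R.T@v
def at_z(n,uv,z,c=None):
    o,d=ray(n,uv,c);return o+d*(z-o[2])/d[2]
def tri(pairs):
    A=np.zeros((3,3));b=np.zeros(3)
    for n,uv in pairs:
        o,d=ray(n,uv);d/=np.linalg.norm(d);M=np.eye(3)-np.outer(d,d);A+=M;b+=M@o
    return np.linalg.solve(A,b)
def crop(im,x0,y0,x1,y1,s,name):
    cv2.imwrite(name,cv2.resize(im[y0:y1,x0:x1],None,fx=s,fy=s,interpolation=cv2.INTER_CUBIC))
E
python3 - <<'E'
from h import *
t=cv2.imread('pics/top0.png');s=cv2.imread('pics/side0.png')
crop(t,180,130,480,290,2.6,'pics/tc.png')
crop(s,230,130,430,330,3,'pics/sc.png')
print(at_z('top',(321,193),.11),at_z('top',(415,195),.131),at_z('top',(222,208),.018))
E
```

```text
[ 0.57409157 -0.01037359  0.11      ] [ 0.55242615 -0.2164178   0.131     ] [0.57329596 0.23230326 0.018     ]
```

View pics/tc.png

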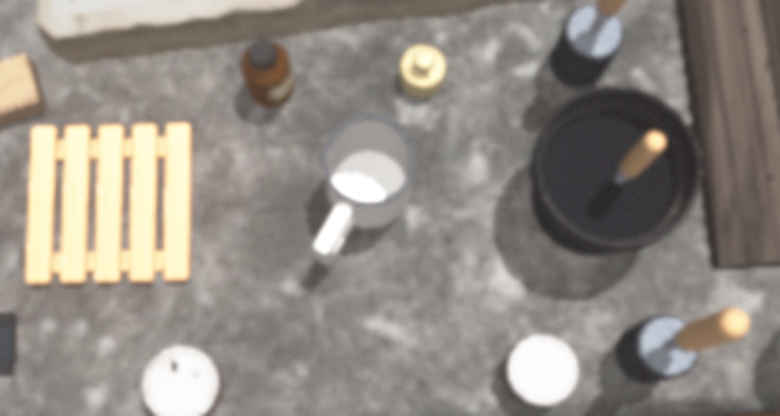

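View pics/sc.png

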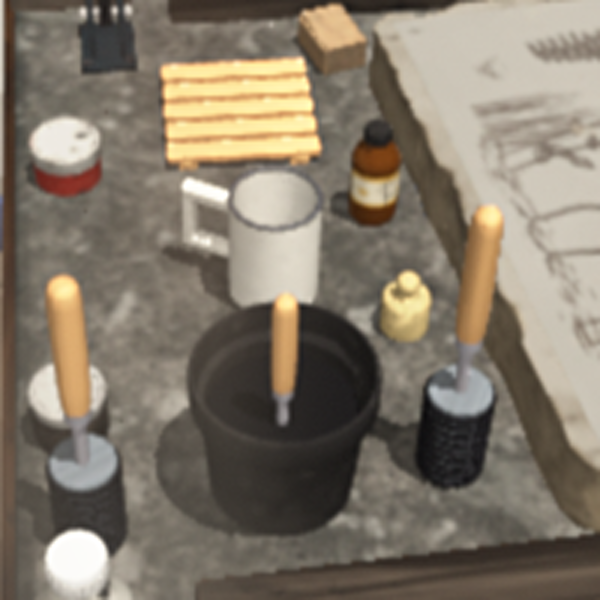

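Run:
```python
from h import *
T=lambda x,y:('top',(x/2.6+180-.3,y/2.6+130-.3))
S=lambda x,y:('side',(x/3+230-.3,y/3+130-.3))
print('mugrim',tri([T(369,162),S(276,198)]), at_z(*T(369,162),.11),at_z(*S(276,198),.11))
print('pot',tri([T(615.5,168),S(284,370)]),at_z(*T(615.5,168),.131),at_z(*S(284,370),.131))
a=tri([T(655,140),S(286,300)]);b=tri([T(622,176),S(283,393)]);print('end',a,'hb',b,a-b,np.linalg.norm(a-b))
print('handle',tri([T(330,237),S(188,183)]),at_z(*T(345,210),.095),at_z(*T(326,245),.095))
for p in [(30,125),(190,122),(188,282),(25,282)]: print(at_z(*T(*p),.018))
for p in [(162,65),(305,60),(320,155),(167,160)]: print(at_z(*S(*p),.018))
```

```text
mugrim [ 0.57877004 -0.01182662  0.10745146] [ 0.57631185 -0.01190778  0.11      ] [ 0.58012061 -0.01404201  0.11      ]
pot [ 0.55638104 -0.22087413  0.12602826] [ 0.55379139 -0.21972851  0.131     ] [ 0.55706989 -0.22483445  0.131     ]
end [ 0.55538243 -0.23316224  0.21291355] hb [ 0.55374842 -0.22950926  0.1101404 ] [ 0.00163401 -0.00365298  0.10277314] 0.10285102325339117
handle [0.51117722 0.02508011 0.10098311] [0.53822773 0.0112253  0.095     ] [0.50825877 0.02929675 0.095     ]
[0.65460678 0.30793366 0.018     ]
[0.6488487  0.15525536 0.018     ]
[0.49467214 0.16074566 0.018     ]
[0.50337875 0.31149332 0.018     ]
[0.50467676 0.30971938 0.018     ]
[0.65527362 0.3009922  0.018     ]
[0.64661137 0.14528291 0.018     ]
[0.49764287 0.15521096 0.018     ]
```

Run:
```python
from h import *
t=cv2.imread('pics/top0.png');s=cv2.imread('pics/side0.png')
T=lambda x,y:('top',(x/2.6+180-.3,y/2.6+130-.3))
S=lambda x,y:('side',(x/3+230-.3,y/3+130-.3))
print('front decoy top',tri([T(733,322),S(64,290)]))
print('back decoy top',tri([('top',(427,109)),('side',(391,203))]))
print('box near top corner', tri([('top',(92,314)),('side',(230,92))]), tri([('top',(105,232)),('side',(279,63))]))
print('glue brush', tri([('top',(158,251)),('side',(261,92))]))
# overlays
def dr(P,c):
    for n,im in(('top',t),('side',s)): cv2.polylines(im,[np.round(proj(n,P)*16).astype(np.int32).reshape(-1,1,2)],True,c,1,cv2.LINE_AA,4)
th=np.linspace(0,2*np.pi,60)
circ=lambda c,r,z:np.c_[c[0]+r*np.cos(th),c[1]+r*np.sin(th),0*th+z]
m=(.578,-.0125);dr(circ(m,.04,.11),(0,0,255));dr(circ(m,.036,0),(0,0,255))
a=np.radians(149);d=np.array([np.cos(a),np.sin(a)]);e=np.array([-d[1],d[0]])
q=[np.r_[np.array(m)+r*d+k*e,.095] for r,k in((.039,-.007),(.088,-.007),(.088,.007),(.039,.007))]
dr(np.array(q),(0,255,0))
p=(.5555,-.2215);dr(circ(p,.0715,.131),(0,0,255))
B=np.array([.575,.230]);b=np.radians(-2)
u=np.array([np.cos(b),np.sin(b)]);v=np.array([-u[1],u[0]])
dr(np.array([np.r_[B+.075*(i*u+j*v),.018] for i,j in((1,1),(1,-1),(-1,-1),(-1,1))]),(255,0,0))
hb=np.array([.5537,-.2295,.11]);
for z,r in((.115,.009),(.216,.009)): dr(circ((.5537+.016*(z-.11),-.2295-.0356*(z-.11)),r,z),(255,255,0))
crop(t,180,130,480,290,2.6,'pics/to.png');crop(s,230,130,430,330,3,'pics/so.png')
```

```text
front decoy top [ 0.40686714 -0.25831946  0.26574981]
back decoy top [ 0.69135578 -0.22600509  0.26733352]
box near top corner [0.3444029  0.47159854 0.14528603] [0.49519104 0.3933707  0.27155265]
glue brush [0.44791539 0.30829171 0.23176038]
```

View pics/to.png

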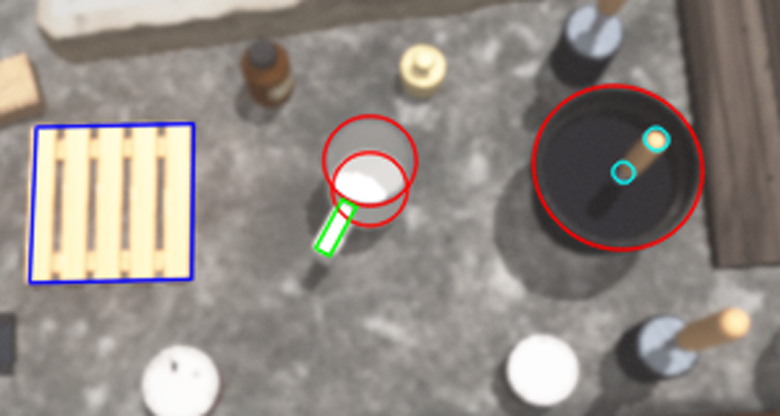

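View pics/so.png

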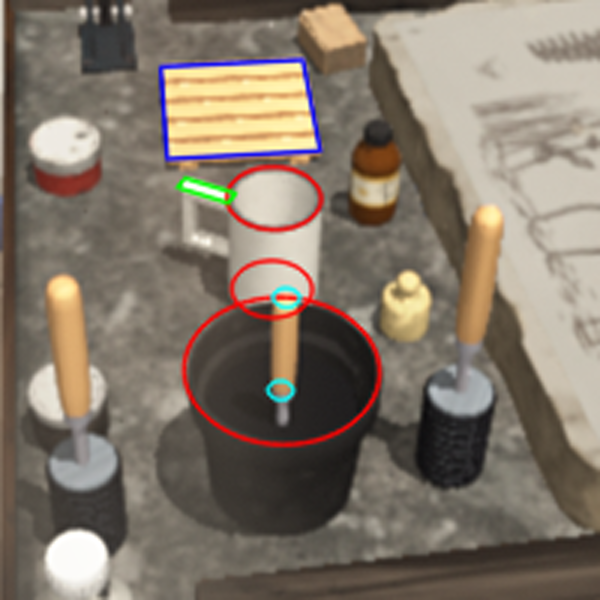

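```bash
cat > plan.py <<'E'
import sys,numpy as np
from scipy.spatial.transform import Rotation as Ro
from station import sense
x,y,z,yaw=map(float,sys.argv[1:5])
s=sense();R=s['ee_rot'];p=s['tcp_pos']
t=np.radians(yaw);G=np.array([[np.cos(t),np.sin(t),0],[np.sin(t),-np.cos(t),0],[0,0,-1]])
d=1000*R.T@(np.array([x,y,z])-p);r=Ro.from_matrix(R.T@G).as_rotvec()
print('t',round(s['time_s'],2),'tcp',p.round(4),'j',s['joints'].round(0),'F',s['wrist_force'].round(1),'g',round(s['gripper_width']*87,1))
print('shift',d.round(1),'rot',r.round(3),'dist',np.linalg.norm(d).round(1))
E
python3 plan.py 0.205 0.59 0.36 0; python3 plan.py 0.45 0.1 0.36 0
```

```text
t 0.15 tcp [0.2052 0.5899 0.2217] j [ 86.  22.   0.  -0. -68. -15.] F [0.1 1.1 0.2] g 87.1
shift [  -0.2    0.2 -138.3] rot [ 0.002  0.    -0.335] dist 138.3
t 0.15 tcp [0.2052 0.5899 0.2217] j [ 86.  22.   0.  -0. -68. -15.] F [0.1 1.1 0.2] g 87.1
shift [ 392.2  382.4 -137.6] rot [ 0.002  0.    -0.335] dist 564.8
```

Request:
carry_out(commands=[0,0,-50,0,0,-0.17,0,0,-45,0,0,-0.16,25,50,-20,0,0,0,25,50,-10,0,0,0,25,52,0,0,0,0])

```text
time_s: 0.78
tcp_pos: [0.2813, 0.437, 0.3471]
ee_rot: [[1.0, 0.011, -0.001], [0.011, -1.0, -0.01], [-0.001, 0.01, -1.0]]
wrist_force: [0.9, -0.2, -0.9]
gripper_width: 1.001
```

```bash
python3 plan.py 0.45 0.1 0.36 0
```

```text
t 0.78 tcp [0.2813 0.437  0.3471] j [ 75.   8.  -1.   0. -82.  15.] F [ 0.9 -0.2 -0.9] g 87.1
shift [164.9 339.   -9.8] rot [0.01  0.001 0.011] dist 377.1
```

Tracks nearly exactly. Keep going toward above the brush (0.555, −0.233).

Request:
carry_out(commands=[26,54,-6,0,0,0,26,55,0,0,0,0,26,55,0,0,0,0,26,55,0,0,0,0,26,55,0,0,0,0])

```text
time_s: 1.4
tcp_pos: [0.4159, 0.1558, 0.3558]
ee_rot: [[1.0, 0.014, -0.001], [0.014, -1.0, -0.009], [-0.001, 0.009, -1.0]]
wrist_force: [0.8, 0.4, -0.1]
gripper_width: 1.003
```

Request:
carry_out(commands=[25,55,0,0,0,0,25,55,0,0,0,0,25,55,0,0,0,0,25,55,0,0,0,0,20,55,0,0,0,0])

```text
time_s: 2.02
tcp_pos: [0.5417, -0.1273, 0.3576]
ee_rot: [[1.0, 0.015, -0.0], [0.015, -1.0, -0.007], [-0.0, 0.007, -1.0]]
wrist_force: [1.4, -0.1, 0.6]
gripper_width: 0.998
```

```bash
python3 plan.py 0.555 -0.232 0.30 0
```

```text
t 2.02 tcp [ 0.5417 -0.1273  0.3576] j [  4.  12.   5.   0. -83.  87.] F [ 1.4 -0.1  0.6] g 86.8
shift [ 11.7 104.5  58.4] rot [0.007 0.    0.015] dist 120.3
```

Request:
carry_out(commands=[6,52,0,0.007,0,0.015,5,50,0,0,0,0,0,0,30,0,0,0,0,0,10,0,0,0,0,0,0,0,0,0])

```text
time_s: 2.65
tcp_pos: [0.5537, -0.237, 0.3138]
ee_rot: [[1.0, -0.007, -0.005], [-0.007, -1.0, 0.0], [-0.005, -0.0, -1.0]]
wrist_force: [0.4, 0.2, 0.3]
gripper_width: 0.998
```

```bash
python3 plan.py 0.555 -0.232 0.30 0
python3 - <<'E'
from h import *
cv2.imwrite('pics/w1.png',cv2.cvtColor(capture('wrist'),cv2.COLOR_RGB2BGR))
print(proj('wrist',[[.5553,-.233,.218],[.5537,-.2295,.11],[.578,-.0125,.11]]))
E
```

```text
t 2.65 tcp [ 0.5537 -0.237   0.3138] j [ -8.  17.   6.   0. -79.  97.] F [0.4 0.2 0.3] g 86.9
shift [ 1.3 -5.  13.8] rot [-0.     0.005 -0.007] dist 14.7
[[314.50266515 199.32608449]
 [312.90841843 173.15721096]
 [150.18055527 159.14534329]]
```

View pics/w1.png

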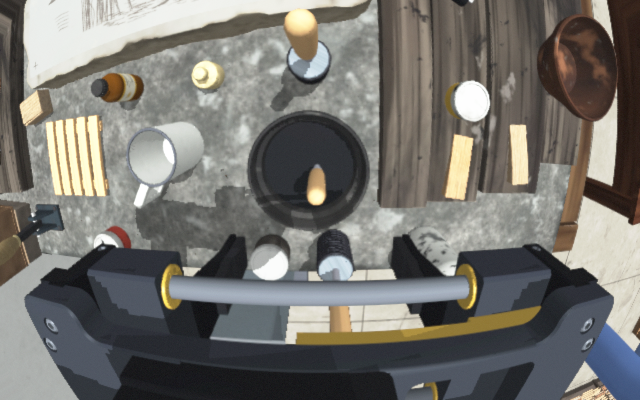

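Run:
```python
from h import *
for n in('wrist','side'):
    print(ray(n,(300,200))[0])
im=cv2.cvtColor(capture('side'),cv2.COLOR_RGB2BGR);crop(im,200,60,460,340,2.1,'pics/s1.png')
```

```text
[ 0.63901588 -0.23763114  0.47638507]
[ 0.44492686 -0.91290568  0.92159975]
```

View pics/s1.png

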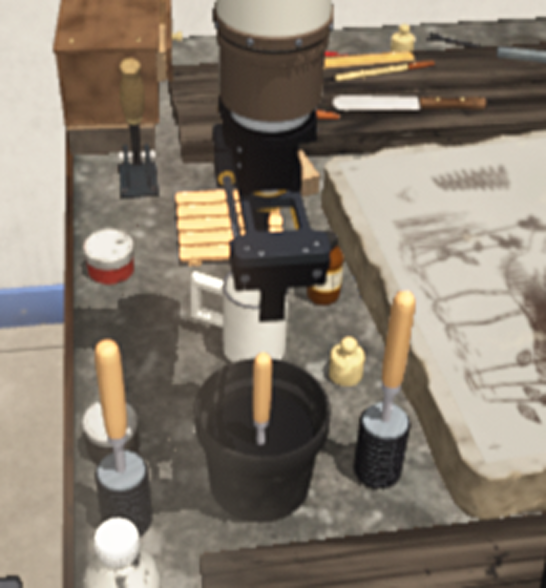

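Request:
carry_out(commands=[1,-5,20,0,0.005,-0.007,0,0,50,0,0,0,0,0,50,0,0,0,0,0,30,0,0,0,0,0,5,0,0,0])

```text
time_s: 3.38
tcp_pos: [0.562, -0.2294, 0.1654]
ee_rot: [[1.0, 0.008, 0.02], [0.008, -1.0, -0.005], [0.02, 0.005, -1.0]]
wrist_force: [0.6, -0.8, 1.0]
gripper_width: 1.0
```

```bash
python3 plan.py 0.5547 -0.2317 0.154 0
```

```text
t 3.38 tcp [ 0.562  -0.2294  0.1654] j [ -7.  22.  -8.   0. -59.  97.] F [ 0.6 -0.8  1. ] g 87.0
shift [-7.6  2.1 11.3] rot [ 0.005 -0.02   0.008] dist 13.7
```

Request:
carry_out(commands=[-7,2,7,0.005,-0.02,0.008,0,0,4,0,0,0,0,0,0,0,0,0])

```text
time_s: 3.75
tcp_pos: [0.5575, -0.2317, 0.1582]
ee_rot: [[1.0, 0.001, 0.006], [0.001, -1.0, -0.002], [0.006, 0.002, -1.0]]
wrist_force: [0.1, -0.2, 0.5]
gripper_width: 1.0
```

```bash
python3 plan.py 0.5547 -0.2317 0.154 0
python3 - <<'E'
from h import *
cv2.imwrite('pics/w2.png',cv2.cvtColor(capture('wrist'),cv2.COLOR_RGB2BGR))
im=cv2.cvtColor(capture('side'),cv2.COLOR_RGB2BGR);crop(im,240,130,420,330,2.8,'pics/s2.png')
E
```

```text
t 3.75 tcp [ 0.5575 -0.2317  0.1582] j [ -7.  23.  -8.   0. -59.  97.] F [ 0.1 -0.2  0.5] g 87.0
shift [-2.8 -0.1  4.1] rot [ 0.002 -0.006  0.001] dist 5.0
```

View pics/w2.png

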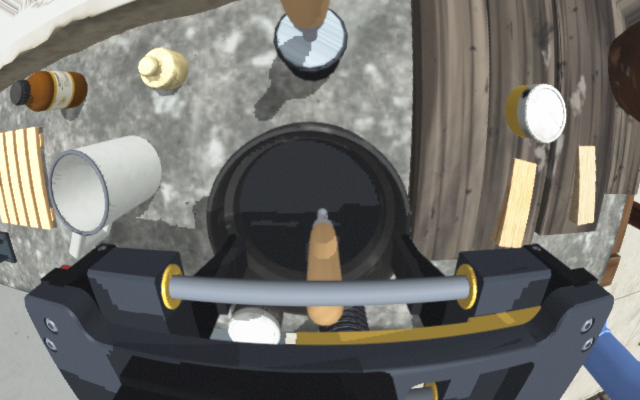

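View pics/s2.png

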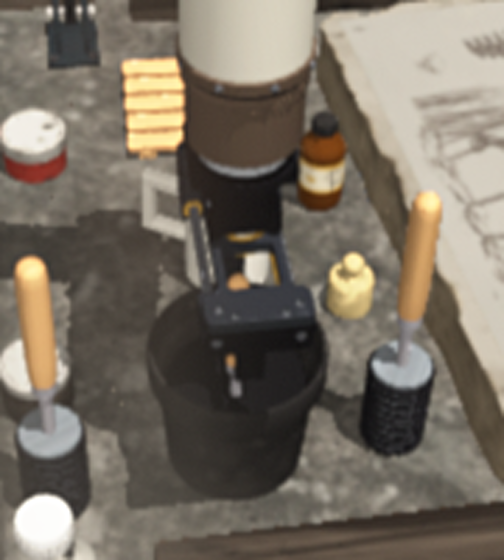

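Request:
carry_out(commands=[-3,0,3,0,-0.006,0,0,0,0,0,0,0])

```text
time_s: 4.1
tcp_pos: [0.5546, -0.2319, 0.1558]
ee_rot: [[1.0, 0.001, 0.001], [0.001, -1.0, -0.002], [0.001, 0.002, -1.0]]
wrist_force: [-0.2, 0.5, -0.3]
gripper_width: 1.003
```

Request:
carry_out(commands=[0,0,0,0,0,0,0,0,0,0,0,0,0,0,0,0,0,0,0,0,0,0,0,0,0,0,0,0,0,0], grip=5)

```text
time_s: 4.72
tcp_pos: [0.5546, -0.232, 0.1559]
ee_rot: [[1.0, 0.001, 0.001], [0.001, -1.0, -0.002], [0.001, 0.002, -1.0]]
wrist_force: [-0.1, -0.0, -0.1]
gripper_width: 0.523
```

```bash
python3 plan.py 0.5547 -0.2317 0.30 0
python3 - <<'E'
from h import *
cv2.imwrite('pics/w3.png',cv2.cvtColor(capture('wrist'),cv2.COLOR_RGB2BGR))
E
```

```text
t 4.72 tcp [ 0.5546 -0.232   0.1559] j [ -7.  23.  -9.   0. -59.  97.] F [-0.1 -0.  -0.1] g 45.5
shift [   0.3    0.  -144.1] rot [ 0.002 -0.001  0.001] dist 144.1
```

View pics/w3.png

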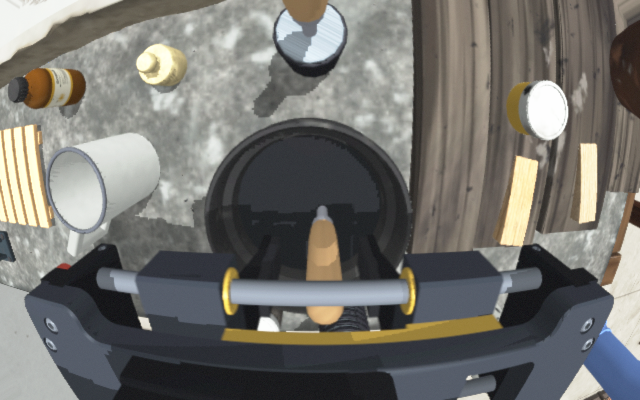

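Fingers close slowly and are centred on the handle (320,250); continue closing.

Request:
carry_out(commands=[0,0,0,0,0,0,0,0,0,0,0,0,0,0,0,0,0,0,0,0,0,0,0,0,0,0,0,0,0,0])

```text
time_s: 5.4
tcp_pos: [0.5545, -0.2319, 0.1557]
ee_rot: [[1.0, 0.001, 0.001], [0.001, -1.0, -0.002], [0.001, 0.002, -1.0]]
wrist_force: [0.5, 0.6, -0.2]
gripper_width: 0.2
```

Request:
carry_out(commands=[0,0,-20,0,0,0,0,0,-40,0,0,0,0,0,-40,0,0,0,0,0,-40,0,0,0,0,0,-10,0,0,0])

```text
time_s: 6.02
tcp_pos: [0.553, -0.2311, 0.3067]
ee_rot: [[1.0, 0.001, -0.006], [0.001, -1.0, 0.001], [-0.006, -0.001, -1.0]]
wrist_force: [0.1, -0.5, -0.7]
gripper_width: 0.198
```

```bash
python3 plan.py 0.57 -0.012 0.31 0
python3 - <<'E'
from h import *
cv2.imwrite('pics/w4.png',cv2.cvtColor(capture('wrist'),cv2.COLOR_RGB2BGR))
im=cv2.cvtColor(capture('side'),cv2.COLOR_RGB2BGR);crop(im,200,60,460,340,2.1,'pics/s4.png')
E
```

```text
t 6.03 tcp [ 0.553  -0.2311  0.3067] j [ -7.  17.   5.   0. -78.  97.] F [ 0.1 -0.5 -0.7] g 17.2
shift [  17.1 -219.1   -3.3] rot [-0.001  0.006  0.001] dist 219.8
```

View pics/s4.png

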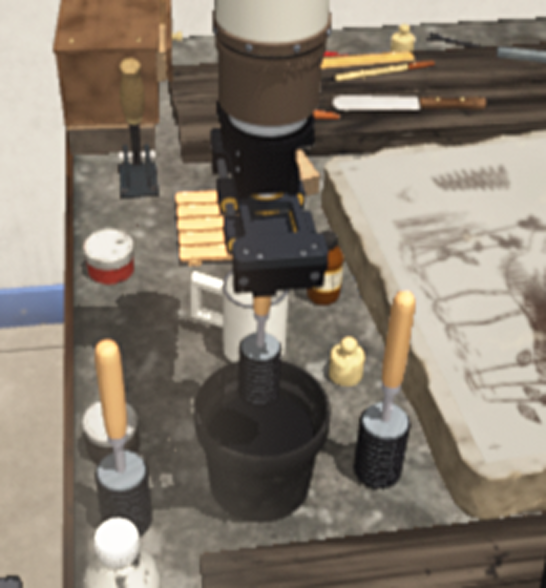

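View pics/w4.png

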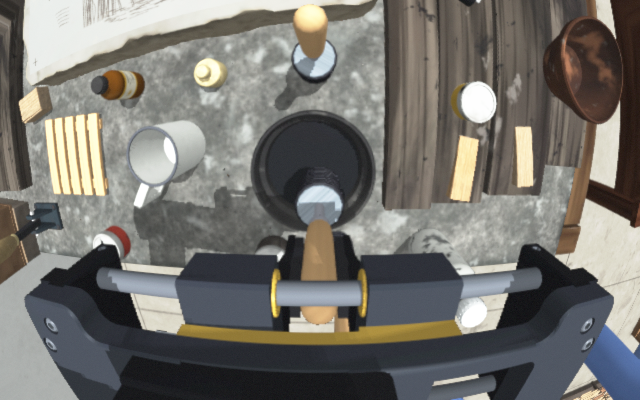

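```bash
python3 - <<'E'
from h import *
S=lambda x,y:('side',(x/2.1+200-.3,y/2.1+60-.3))
print(at_z('wrist',(321,203),.229),tri([('wrist',(321,203)),S(261,345)]))
print(proj('side',[[.553,-.2311,.159]])*1, (261/2.1+200,400/2.1+60))
im=cv2.cvtColor(capture('top'),cv2.COLOR_RGB2BGR);crop(im,280,100,500,260,3.5,'pics/t4.png')
E
python3 plan.py 0.57 -0.012 0.31 0
```

```text
[ 0.55680219 -0.23230445  0.229     ] [ 0.55477697 -0.23165444  0.22734082]
[[323.15006135 246.70749566]] (324.2857142857143, 250.47619047619048)
t 6.17 tcp [ 0.5516 -0.2305  0.3026] j [ -7.  17.   5.  -0. -78.  97.] F [-0.1  0.4 -1.8] g 17.6
shift [  18.4 -218.5   -7. ] rot [-0.003  0.013  0.   ] dist 219.4
```

View pics/t4.png

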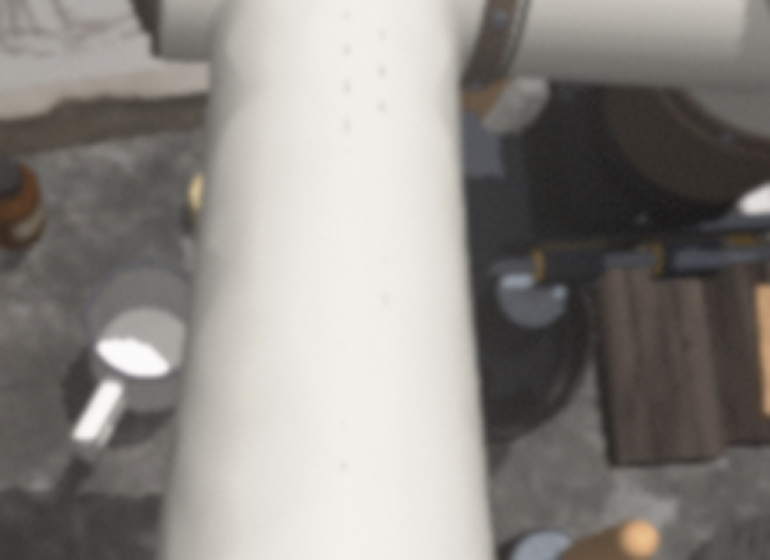

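Request:
carry_out(commands=[5,-40,-4,0,0.013,0,6,-50,-2,0,0,0,6,-50,0,0,0,0,4,-50,0,0,0,0,2,-28,0,0,0,0])

```text
time_s: 6.8
tcp_pos: [0.5708, -0.0079, 0.2958]
ee_rot: [[1.0, -0.006, -0.023], [-0.006, -1.0, 0.004], [-0.023, -0.004, -1.0]]
wrist_force: [0.6, -0.3, -0.9]
gripper_width: 0.199
```

Request:
carry_out(commands=[0,0,0,0,0,0])

```text
time_s: 6.92
tcp_pos: [0.57, -0.006, 0.2933]
ee_rot: [[1.0, -0.003, -0.027], [-0.003, -1.0, 0.004], [-0.027, -0.004, -1.0]]
wrist_force: [0.1, -0.8, -0.6]
gripper_width: 0.202
```

```bash
python3 plan.py 0.576 -0.0115 0.24 0
python3 - <<'E'
from h import *
cv2.imwrite('pics/w5.png',cv2.cvtColor(capture('wrist'),cv2.COLOR_RGB2BGR))
im=cv2.cvtColor(capture('side'),cv2.COLOR_RGB2BGR);crop(im,200,60,460,340,2.1,'pics/s5.png')
E
```

```text
t 6.92 tcp [ 0.57   -0.006   0.2933] j [ 15.  15.   1.  -1. -77.  75.] F [ 0.1 -0.8 -0.6] g 17.6
shift [ 7.5  5.6 53.1] rot [-0.004  0.027 -0.003] dist 53.9
```

View pics/s5.png

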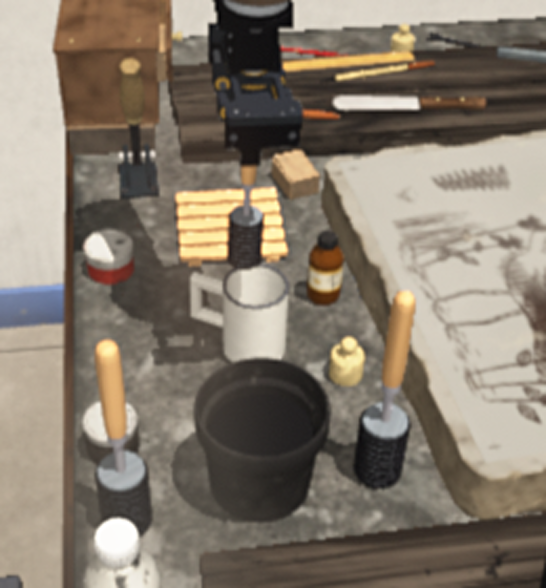

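View pics/w5.png

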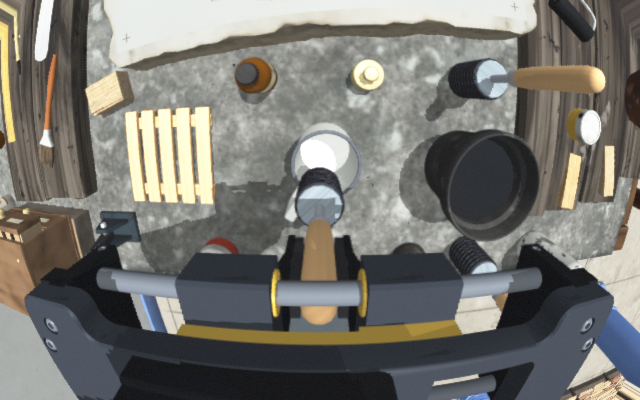

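Request:
carry_out(commands=[7,5,0,-0.004,0.027,-0.003,0,0,0,0,0.005,0])

```text
time_s: 7.28
tcp_pos: [0.577, -0.0152, 0.2925]
ee_rot: [[1.0, -0.005, 0.005], [-0.005, -1.0, -0.002], [0.005, 0.002, -1.0]]
wrist_force: [0.0, -0.0, -0.8]
gripper_width: 0.199
```

```bash
cat > ov.py <<'E'
import sys
from h import *
k=sys.argv[1];L=.148
s=sense();R=s['ee_rot'];p=s['tcp_pos'];off=np.array(eval(sys.argv[2])) if len(sys.argv)>2 else np.zeros(2)
th=np.linspace(0,2*np.pi,60)
ims={n:None for n in('wrist','side')};
C={}
for n in ims: C[n]=proj; 
def ringt(r,l): return np.array([p+R@np.array([r*np.cos(t),r*np.sin(t),l])for t in th])
P=[ringt(.021,L),ringt(.021,L-.07)]
m=(.578,-.0125);P.append(np.c_[m[0]+.04*np.cos(th),m[1]+.04*np.sin(th),0*th+.11])
pr={n:[proj(n,q) for q in P] for n in ims}
for n in ims:
    im=cv2.cvtColor(capture(n),cv2.COLOR_RGB2BGR)
    cv2.imwrite(f'pics/{n}_{k}raw.png',im)
    x0,y0=(240,110) if n=='wrist' else(250,110)
    f=4
    c=cv2.resize(im[y0:y0+130,x0:x0+160],None,fx=f,fy=f,interpolation=cv2.INTER_CUBIC)
    for q,col in zip(pr[n],((0,0,255),(0,255,255),(0,255,0))):
        cv2.polylines(c,[np.round(((q-[x0,y0])*f+f/2)*1).astype(np.int32).reshape(-1,1,2)],True,col,1,cv2.LINE_AA)
    cv2.imwrite(f'pics/{n}_{k}.png',c)
print(p,R[:,2],'bottom',p+R[:,2]*L)
E
python3 plan.py 0.576 -0.0115 0.29 0; python3 ov.py a
```

```text
t 7.28 tcp [ 0.577  -0.0152  0.2925] j [ 15.  15.   0.   0. -75.  75.] F [ 0.  -0.  -0.8] g 17.3
shift [-1.  -3.7  2.4] rot [ 0.002 -0.005 -0.005] dist 4.5
[ 0.57700756 -0.01518701  0.29245707] [ 0.0052835  -0.00168394 -0.99998462] bottom [ 0.57778952 -0.01543624  0.14445935]
```

View pics/wrist_a.png

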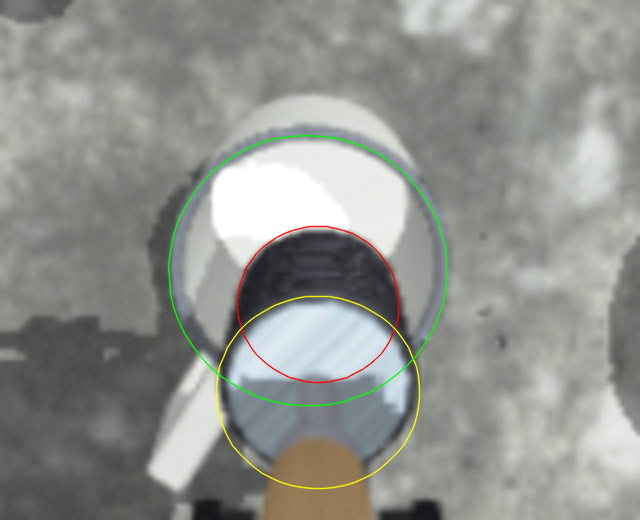

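View pics/side_a.png

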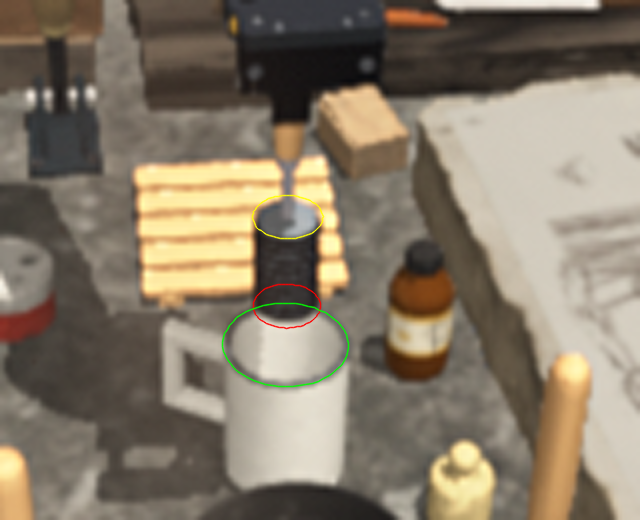

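Request:
carry_out(commands=[-1,-3,20,0.002,-0.005,-0.005,0,0,30,0,0,0,0,0,10,0,0,0])

```text
time_s: 7.75
tcp_pos: [0.5769, -0.0131, 0.2335]
ee_rot: [[1.0, -0.002, 0.005], [-0.002, -1.0, 0.002], [0.005, -0.002, -1.0]]
wrist_force: [-0.5, -0.7, -1.3]
gripper_width: 0.197
```

```bash
python3 plan.py 0.577 -0.012 0.158 0; python3 ov.py b
```

```text
t 7.75 tcp [ 0.5769 -0.0131  0.2335] j [ 15.  17.  -6.  -0. -67.  75.] F [-0.5 -0.7 -1.3] g 17.1
shift [-0.2 -0.9 75.5] rot [-0.002 -0.005 -0.002] dist 75.5
[ 0.57687091 -0.01306617  0.23349208] [ 0.00498924  0.00154433 -0.99998636] bottom [ 0.57760931 -0.0128376   0.0854941 ]
```

View pics/wrist_b.png

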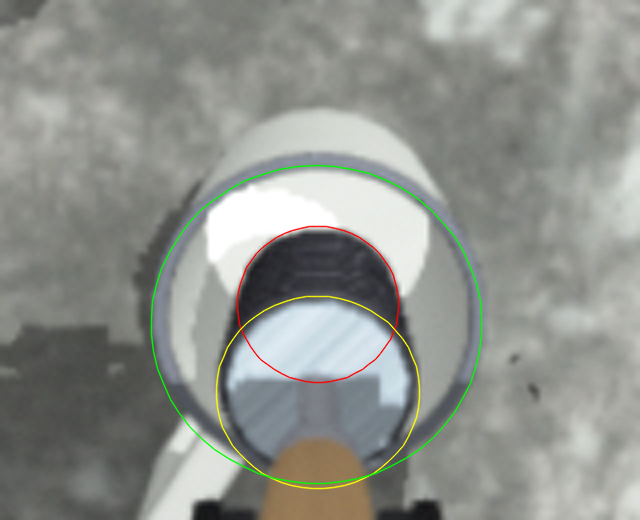

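View pics/side_b.png

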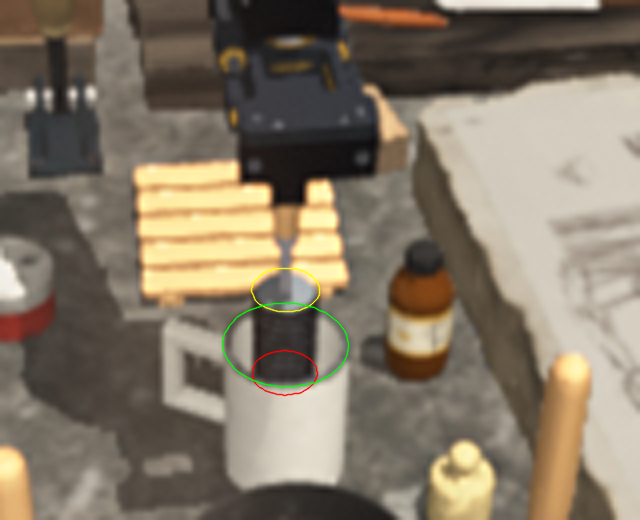

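Request:
carry_out(commands=[2,-1,35,-0.002,-0.005,-0.002,0,0,30,0,0,0,0,0,3,0,0,0])

```text
time_s: 8.22
tcp_pos: [0.5836, -0.012, 0.1703]
ee_rot: [[1.0, 0.001, 0.012], [0.001, -1.0, -0.0], [0.012, 0.0, -1.0]]
wrist_force: [0.2, -0.2, -0.9]
gripper_width: 0.2
```

```bash
python3 plan.py 0.579 -0.012 0.158 0
```

```text
t 8.22 tcp [ 0.5836 -0.012   0.1703] j [ 15.  20. -10.   0. -59.  75.] F [ 0.2 -0.2 -0.9] g 17.4
shift [-4.8  0.  12.3] rot [ 0.    -0.012  0.001] dist 13.2
```

Request:
carry_out(commands=[-5,0,9,0,-0.012,0,-1,0,4,0,0,0,0,0,0,0,0,0])

```text
time_s: 8.6
tcp_pos: [0.5799, -0.0118, 0.1606]
ee_rot: [[1.0, 0.002, 0.006], [0.002, -1.0, 0.0], [0.006, -0.0, -1.0]]
wrist_force: [-0.7, -0.4, -1.0]
gripper_width: 0.201
```

```bash
python3 plan.py 0.579 -0.012 0.153 0; python3 ov.py c
```

```text
t 8.6 tcp [ 0.5799 -0.0118  0.1606] j [ 15.  20. -11.   0. -58.  75.] F [-0.7 -0.4 -1. ] g 17.5
shift [-0.9  0.2  7.6] rot [-0.    -0.006  0.002] dist 7.7
[ 0.57986657 -0.0117934   0.16064806] [ 5.88766711e-03  4.38254252e-04 -9.99982572e-01] bottom [ 0.58073795 -0.01172854  0.01265064]
```

View pics/wrist_c.png

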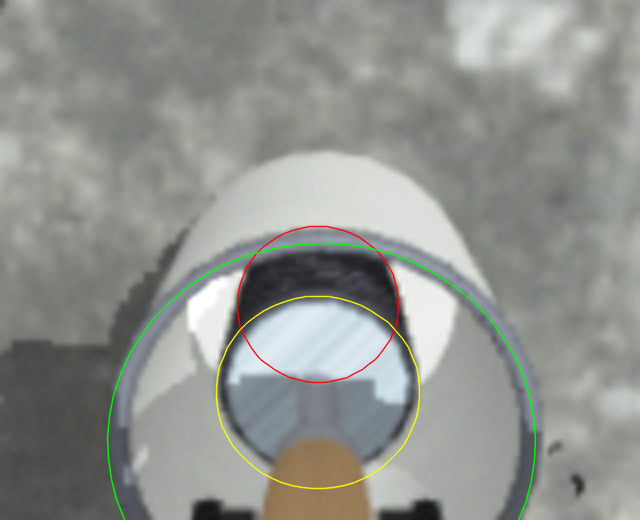

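View pics/side_c.png

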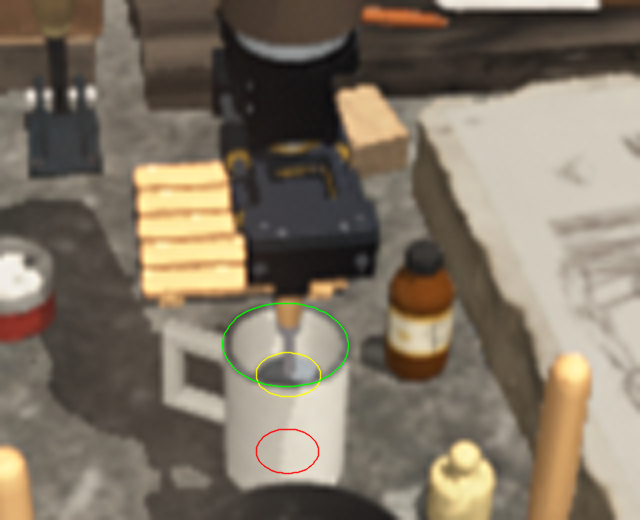

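Request:
carry_out(commands=[-1,0,4,0,-0.006,0,0,0,3,0,0,0,0,0,0,0,0,0])

```text
time_s: 9.07
tcp_pos: [0.5792, -0.0117, 0.1538]
ee_rot: [[1.0, 0.002, 0.001], [0.002, -1.0, 0.001], [0.001, -0.001, -1.0]]
wrist_force: [-0.1, -0.6, -1.6]
gripper_width: 0.198
```

Request:
carry_out(commands=[0,0,-30,0,0,0,0,0,-40,0,0,0,0,0,-9,0,0,0])

```text
time_s: 9.45
tcp_pos: [0.5785, -0.0119, 0.2332]
ee_rot: [[1.0, 0.002, -0.003], [0.002, -1.0, -0.0], [-0.003, 0.0, -1.0]]
wrist_force: [0.1, 0.1, -1.2]
gripper_width: 0.201
```

```bash
python3 plan.py 0.579 -0.012 0.153 0
```

```text
t 9.45 tcp [ 0.5785 -0.0119  0.2332] j [ 15.  17.  -5.  -0. -68.  75.] F [ 0.1  0.1 -1.2] g 17.5
shift [ 0.7  0.  80.2] rot [0.    0.003 0.002] dist 80.2
```

Second stroke, compensating the +x drift seen on descent.

Request:
carry_out(commands=[0,0,0,0,0.003,0,-1,0,30,0,0,0,-2,0,30,0,0,0,-2,0,8,0,0,0])

```text
time_s: 9.95
tcp_pos: [0.5715, -0.012, 0.1603]
ee_rot: [[1.0, 0.001, -0.004], [0.001, -1.0, 0.0], [-0.004, -0.0, -1.0]]
wrist_force: [-1.0, 0.4, -0.3]
gripper_width: 0.199
```

```bash
python3 plan.py 0.579 -0.012 0.1535 0
```

```text
t 9.95 tcp [ 0.5715 -0.012   0.1603] j [ 15.  20. -12.  -0. -58.  75.] F [-1.   0.4 -0.3] g 17.3
shift [7.5 0.  6.7] rot [-0.     0.004  0.001] dist 10.1
```

Request:
carry_out(commands=[7,0,2,0,0.004,0,0,0,5,0,0,0,0,0,0,0,0,0])

```text
time_s: 10.32
tcp_pos: [0.5796, -0.012, 0.1531]
ee_rot: [[1.0, 0.001, 0.001], [0.001, -1.0, -0.0], [0.001, 0.0, -1.0]]
wrist_force: [-0.5, 0.2, -1.5]
gripper_width: 0.197
```

Request:
carry_out(commands=[0,0,-30,0,0,0,0,0,-40,0,0,0,0,0,-9,0,0,0])

```text
time_s: 10.7
tcp_pos: [0.5799, -0.012, 0.235]
ee_rot: [[1.0, 0.001, 0.002], [0.001, -1.0, -0.0], [0.002, 0.0, -1.0]]
wrist_force: [-1.1, 0.5, -1.1]
gripper_width: 0.199
```

```bash
python3 plan.py 0.579 -0.012 0.153 0; python3 ov.py d
```

```text
t 10.7 tcp [ 0.5799 -0.012   0.235 ] j [ 15.  17.  -5.   0. -68.  75.] F [-1.1  0.5 -1.1] g 17.3
shift [-1.1 -0.  82. ] rot [ 0.    -0.002  0.001] dist 82.0
[ 0.57992944 -0.01200862  0.23498456] [ 1.98673539e-03 -3.46476874e-04 -9.99997966e-01] bottom [ 0.58022347 -0.0120599   0.08698486]
```

View pics/wrist_d.png

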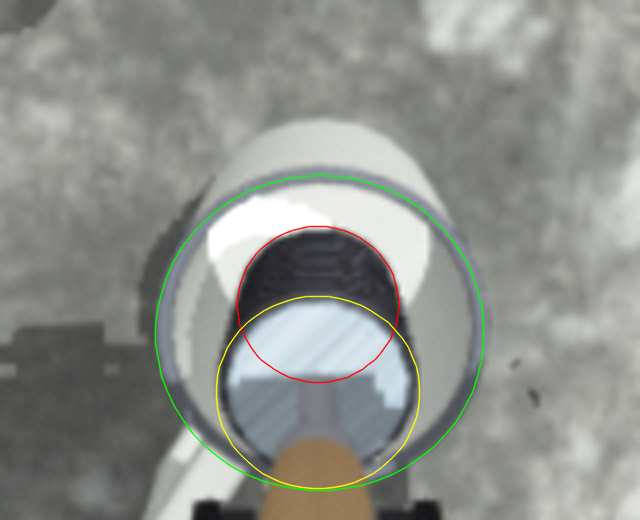

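Mug in place, brush centred. Third stroke.

Request:
carry_out(commands=[-1,0,20,0,-0.002,0,0,0,30,0,0,0,0,0,22,0,0,0,0,0,6,0,0,0])

```text
time_s: 11.3
tcp_pos: [0.5758, -0.0125, 0.1512]
ee_rot: [[1.0, 0.002, -0.008], [0.002, -1.0, -0.002], [-0.008, 0.002, -1.0]]
wrist_force: [-4.5, 2.5, 29.1]
gripper_width: 0.198
```

```bash
python3 plan.py 0.579 -0.012 0.1535 0
```

```text
t 11.3 tcp [ 0.5758 -0.0125  0.1512] j [ 15.  21. -12.  -0. -57.  75.] F [-4.5  2.5 29.1] g 17.3
shift [ 3.2 -0.5 -2.4] rot [0.002 0.008 0.002] dist 4.0
```

Request:
carry_out(commands=[1,0,-20,0,0.004,0,1,0,-35,0,0.004,0,0,0,-30,0,0,0,0,0,0,0,0,0])

```text
time_s: 11.8
tcp_pos: [0.5759, -0.0125, 0.2344]
ee_rot: [[1.0, 0.001, -0.008], [0.001, -1.0, -0.003], [-0.008, 0.003, -1.0]]
wrist_force: [0.5, 0.3, -1.9]
gripper_width: 0.201
```

```bash
python3 plan.py 0.579 -0.012 0.31 0; python3 ov.py e
```

```text
t 11.8 tcp [ 0.5759 -0.0125  0.2344] j [ 15.  17.  -5.   0. -68.  75.] F [ 0.5  0.3 -1.9] g 17.5
shift [  2.4  -0.3 -75.7] rot [0.003 0.008 0.001] dist 75.7
[ 0.57594065 -0.01254855  0.23435039] [-0.0083672  -0.0031512  -0.99996003] bottom [ 0.5747023  -0.01301492  0.0863563 ]
```

View pics/wrist_e.png

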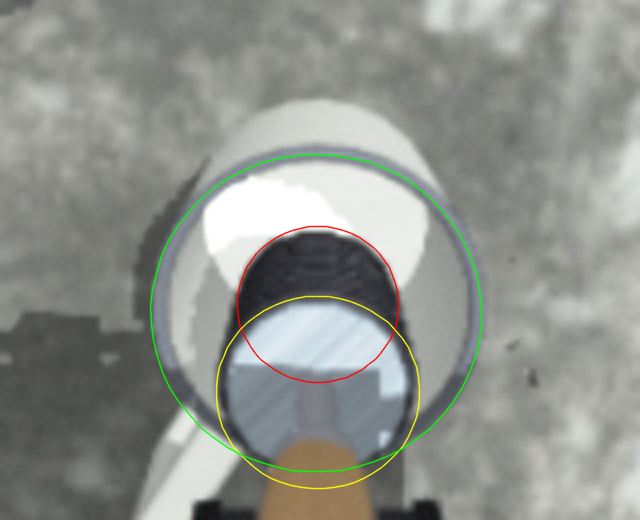

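View pics/side_e.png

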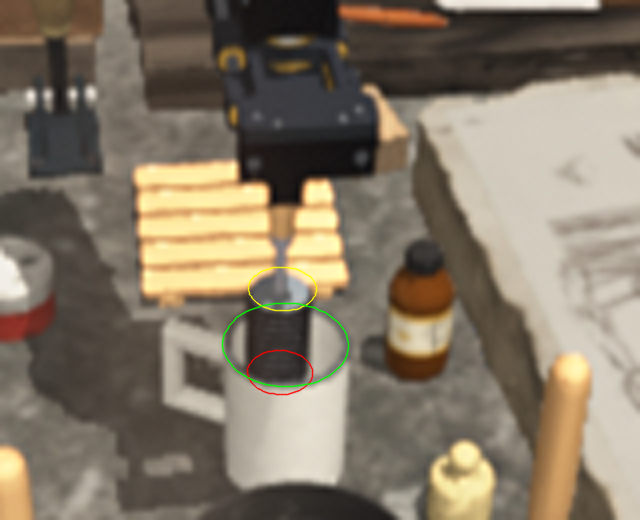

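Request:
carry_out(commands=[2,0,-35,0.003,0.008,0,0,0,-40,0,0,0,0,0,-15,0,0,0,0,0,0,0,0,0])

```text
time_s: 12.4
tcp_pos: [0.5739, -0.0124, 0.314]
ee_rot: [[1.0, -0.0, -0.024], [-0.0, -1.0, -0.002], [-0.024, 0.002, -1.0]]
wrist_force: [0.3, -0.4, -0.5]
gripper_width: 0.2
```

```bash
python3 plan.py 0.555 -0.223 0.315 0
```

```text
t 12.4 tcp [ 0.5739 -0.0124  0.314 ] j [ 15.  15.   3.  -0. -80.  75.] F [ 0.3 -0.4 -0.5] g 17.4
shift [-1.890e+01  2.106e+02 -1.000e-01] rot [ 0.002  0.024 -0.   ] dist 211.4
```

Request:
carry_out(commands=[-2,40,-3,0.002,0.024,0,-5,50,-1,0,0,0,-5,50,-1,0,0,0,-5,50,-1,0,0,0,-1,20,0,0,0,0])

```text
time_s: 13.02
tcp_pos: [0.5519, -0.225, 0.306]
ee_rot: [[1.0, 0.004, -0.021], [0.004, -1.0, 0.005], [-0.021, -0.005, -1.0]]
wrist_force: [0.8, 0.1, -1.1]
gripper_width: 0.2
```

Request:
carry_out(commands=[0,0,0,0,0,0])

```text
time_s: 13.15
tcp_pos: [0.5507, -0.226, 0.3031]
ee_rot: [[1.0, 0.001, -0.026], [0.001, -1.0, 0.006], [-0.026, -0.006, -1.0]]
wrist_force: [-1.0, -0.2, -1.0]
gripper_width: 0.197
```

```bash
python3 plan.py 0.555 -0.223 0.23 0;python3 ov.py f
```

```text
t 13.15 tcp [ 0.5507 -0.226   0.3031] j [ -7.  17.   5.  -0. -79.  97.] F [-1.  -0.2 -1. ] g 17.1
shift [ 6.1 -2.6 73. ] rot [-0.006  0.026  0.001] dist 73.3
[ 0.55074558 -0.22604686  0.30308054] [-0.0258833   0.00616821 -0.99964594] bottom [ 0.54691485 -0.22513397  0.15513294]
```

View pics/wrist_fraw.png

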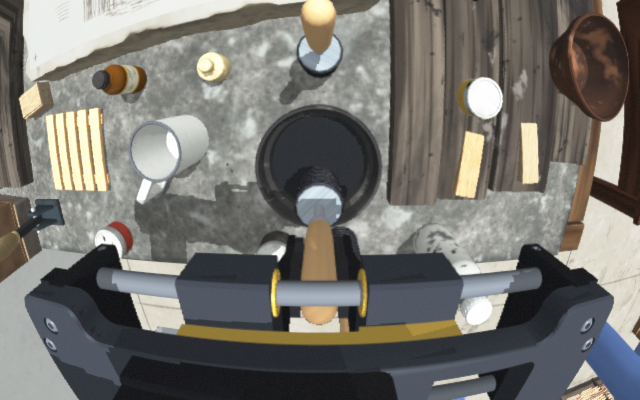

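View pics/side_fraw.png

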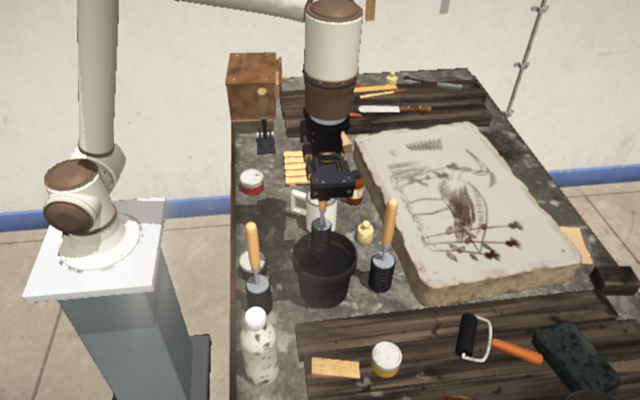

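Request:
carry_out(commands=[5,-2,20,-0.006,0.026,0,0,0,35,0,0,0,0,0,15,0,0,0,0,0,0,0,0,0])

```text
time_s: 13.75
tcp_pos: [0.5566, -0.2183, 0.2312]
ee_rot: [[1.0, 0.009, 0.002], [0.009, -1.0, 0.0], [0.002, -0.0, -1.0]]
wrist_force: [0.6, 0.3, -0.3]
gripper_width: 0.2
```

```bash
python3 plan.py 0.555 -0.223 0.158 0
```

```text
t 13.75 tcp [ 0.5566 -0.2183  0.2312] j [ -6.  19.  -3.  -0. -68.  96.] F [ 0.6  0.3 -0.3] g 17.4
shift [-1.8  4.8 73.2] rot [-0.    -0.002  0.009] dist 73.4
```

Request:
carry_out(commands=[-2,4,15,0,-0.002,0.009,0,0,25,0,0,0,0,0,20,0,0,0,0,0,6,0,0,0])

```text
time_s: 14.25
tcp_pos: [0.5572, -0.2229, 0.1661]
ee_rot: [[1.0, -0.0, 0.007], [-0.0, -1.0, -0.001], [0.007, 0.001, -1.0]]
wrist_force: [0.1, -0.2, -2.2]
gripper_width: 0.196
```

```bash
python3 plan.py 0.555 -0.223 0.158 0
```

```text
t 14.25 tcp [ 0.5572 -0.2229  0.1661] j [ -6.  22.  -8.   0. -59.  96.] F [ 0.1 -0.2 -2.2] g 17.1
shift [-2.2  0.1  8.1] rot [ 0.001 -0.007 -0.   ] dist 8.4
```

Request:
carry_out(commands=[-2,0,4,0,-0.007,0,0,0,3,0,0,0,0,0,0,0,0,0])

```text
time_s: 14.62
tcp_pos: [0.5561, -0.2234, 0.1603]
ee_rot: [[1.0, -0.0, 0.003], [-0.0, -1.0, -0.002], [0.003, 0.002, -1.0]]
wrist_force: [0.1, -0.1, -1.6]
gripper_width: 0.202
```

```bash
python3 plan.py 0.555 -0.223 0.157 0
```

```text
t 14.62 tcp [ 0.5561 -0.2234  0.1603] j [ -6.  22.  -9.   0. -59.  96.] F [ 0.1 -0.1 -1.6] g 17.6
shift [-1.1 -0.5  3.3] rot [ 0.002 -0.003 -0.   ] dist 3.5
```

Request:
carry_out(commands=[-1,0,3,0,-0.003,0,0,0,0,0,0,0])

```text
time_s: 14.88
tcp_pos: [0.5555, -0.2235, 0.1579]
ee_rot: [[1.0, -0.0, 0.001], [-0.0, -1.0, -0.003], [0.001, 0.003, -1.0]]
wrist_force: [-0.7, 0.4, -0.4]
gripper_width: 0.2
```

Request:
carry_out(commands=[0,0,0,0,0,0,0,0,0,0,0,0,0,0,0,0,0,0,0,0,0,0,0,0,0,0,0,0,0,0], grip=80)

```text
time_s: 15.5
tcp_pos: [0.5563, -0.2238, 0.1592]
ee_rot: [[1.0, 0.0, 0.004], [0.0, -1.0, -0.004], [0.004, 0.004, -1.0]]
wrist_force: [-0.2, -0.5, -0.6]
gripper_width: 0.681
```

Request:
carry_out(commands=[0,0,0,0,0,0,0,0,0,0,0,0,0,0,0,0,0,0,0,0,0,0,0,0])

```text
time_s: 16.0
tcp_pos: [0.5563, -0.2238, 0.1591]
ee_rot: [[1.0, 0.0, 0.003], [0.0, -1.0, -0.004], [0.003, 0.004, -1.0]]
wrist_force: [-0.1, 0.7, -0.4]
gripper_width: 0.917
```

```bash
python3 plan.py 0.555 -0.223 0.32 0;python3 ov.py g
```

```text
t 16.0 tcp [ 0.5563 -0.2238  0.1591] j [ -6.  22.  -9.   0. -59.  96.] F [-0.1  0.7 -0.4] g 79.7
shift [  -0.7   -0.2 -160.9] rot [ 0.004 -0.003  0.   ] dist 160.9
[ 0.5562642  -0.22375977  0.15912224] [ 0.0034073  -0.00350326 -0.99998806] bottom [ 0.55676848 -0.22427825  0.011124  ]
```

View pics/wrist_graw.png

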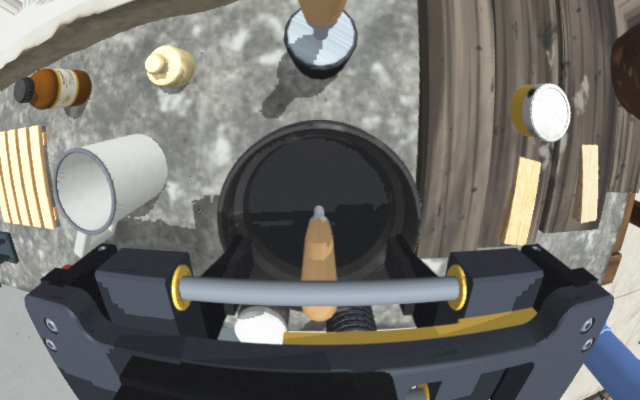

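View pics/side_graw.png

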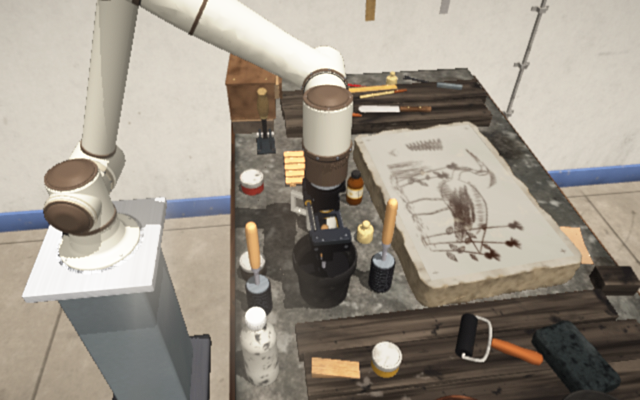

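Request:
carry_out(commands=[0,0,-25,0.004,-0.003,0,0,0,-40,0,0,0,0,0,-40,0,0,0,0,0,-40,0,0,0,0,0,-5,0,0,0], grip=87)

```text
time_s: 16.73
tcp_pos: [0.5556, -0.2238, 0.3125]
ee_rot: [[1.0, -0.0, -0.003], [-0.0, -1.0, 0.001], [-0.003, -0.001, -1.0]]
wrist_force: [0.0, -0.5, -1.3]
gripper_width: 1.001
```

```bash
python3 plan.py 0.53 0.0 0.30 -31;python3 - <<'E'
from h import *
cv2.imwrite('pics/w7.png',cv2.cvtColor(capture('wrist'),cv2.COLOR_RGB2BGR))
im=cv2.cvtColor(capture('side'),cv2.COLOR_RGB2BGR);crop(im,230,130,430,330,3,'pics/s7.png')
E
```

```text
t 16.73 tcp [ 0.5556 -0.2238  0.3125] j [ -6.  17.   6.  -0. -79.  96.] F [ 0.  -0.5 -1.3] g 87.1
shift [ -25.6 -223.8   12.8] rot [-0.     0.003  0.541] dist 225.6
```

View pics/s7.png

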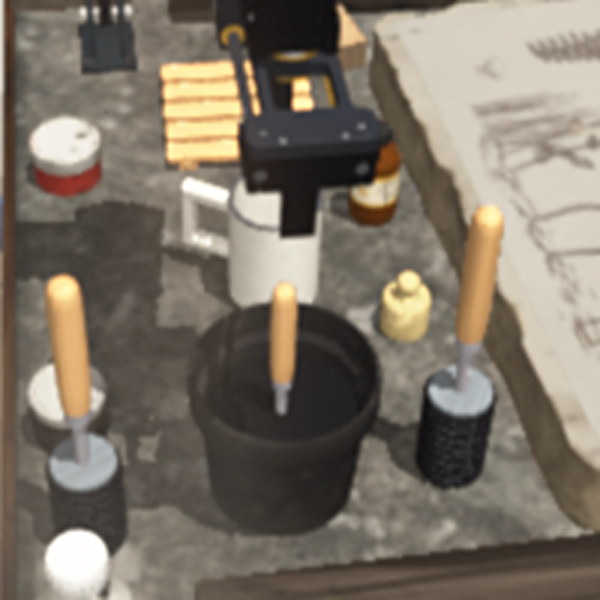

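View pics/w7.png

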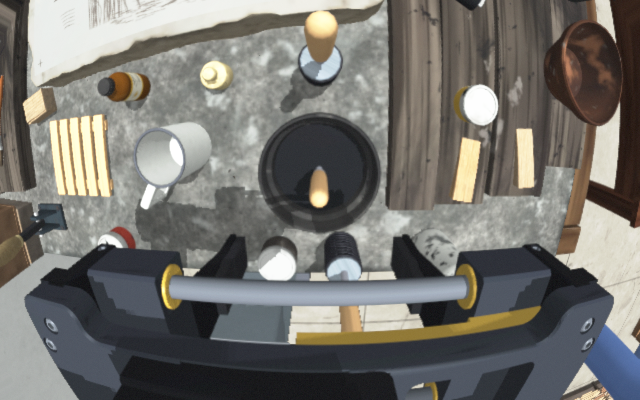

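Request:
carry_out(commands=[-5,-45,0,0,0.003,0,-7,-52,0,0,0,0,-7,-52,0,0,0,0,-7,-52,0,0,0,0,-5,-40,0,0,0,0])

```text
time_s: 17.45
tcp_pos: [0.5195, 0.0221, 0.3]
ee_rot: [[1.0, -0.008, -0.023], [-0.007, -1.0, 0.003], [-0.023, -0.003, -1.0]]
wrist_force: [-0.2, -0.4, 0.2]
gripper_width: 1.002
```

Request:
carry_out(commands=[0,0,0,0,0,0.18,0,0,10,0,0,0.18,0,0,10,0,0,0.17,0,0,0,0,0,0])

```text
time_s: 17.95
tcp_pos: [0.515, 0.0254, 0.2724]
ee_rot: [[0.854, -0.519, -0.036], [-0.52, -0.854, 0.0], [-0.031, 0.019, -0.999]]
wrist_force: [0.1, -0.7, -0.5]
gripper_width: 0.999
```

```bash
python3 plan.py 0.524 0.0205 0.24 -31;python3 - <<'E'
from h import *
cv2.imwrite('pics/w8.png',cv2.cvtColor(capture('wrist'),cv2.COLOR_RGB2BGR))
im=cv2.cvtColor(capture('top'),cv2.COLOR_RGB2BGR);crop(im,240,100,440,260,3,'pics/t8.png')
E
```

```text
t 17.95 tcp [0.515  0.0254 0.2724] j [ 20.  11.  -8.  -1. -73.  39.] F [ 0.1 -0.7 -0.5] g 86.9
shift [11.3 -1.1 32.1] rot [ 0.019  0.031 -0.006] dist 34.0
```

View pics/w8.png

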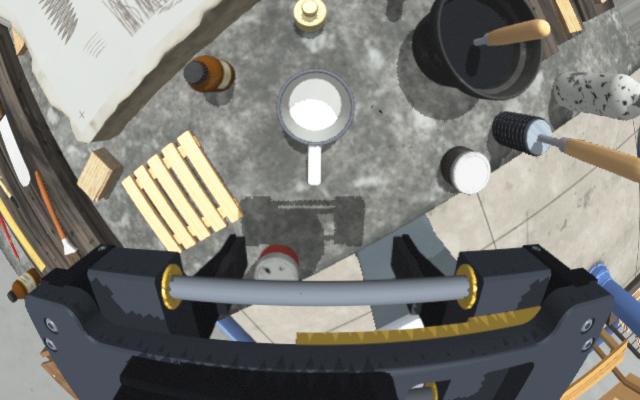

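View pics/t8.png

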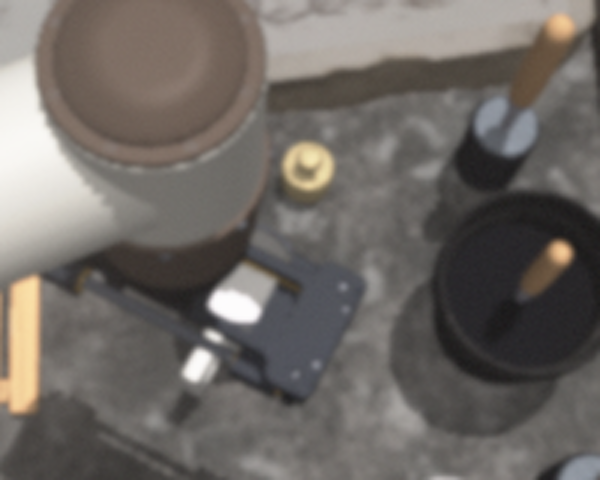

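Run:
```python
from h import *
im=cv2.imread('pics/w8.png');crop(im,260,50,380,200,4,'pics/w8c.png')
a=at_z('wrist',(315,184),.095);b=at_z('wrist',(315,145),.095);m=at_z('wrist',(315.5,107),.11)
print(a,b,m,np.degrees(np.arctan2(*(a-m)[1::-1])),np.linalg.norm((a-m)[:2]))
```

```text
[0.50665718 0.03280608 0.095     ] [0.54501897 0.00932449 0.095     ] [ 0.58118568 -0.01329318  0.11      ] 148.2613262704914 0.08763354449029541
```

View pics/w8c.png

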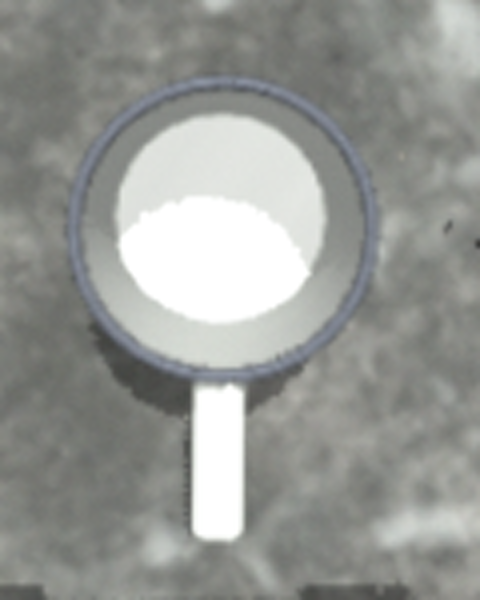

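Request:
carry_out(commands=[11,-1,20,0.019,0.031,-0.003,0,0,50,0,0,0,0,0,40,0,0,0,0,0,10,0,0,0], grip=60)

```text
time_s: 18.55
tcp_pos: [0.5284, 0.0205, 0.1533]
ee_rot: [[0.861, -0.509, 0.011], [-0.509, -0.861, 0.002], [0.008, -0.008, -1.0]]
wrist_force: [0.3, -0.1, -0.1]
gripper_width: 0.71
```

```bash
python3 plan.py 0.526 0.0206 0.069 -31.5
```

```text
t 18.55 tcp [0.5284 0.0205 0.1533] j [ 20.  16. -19.   0. -54.  39.] F [ 0.3 -0.1 -0.1] g 61.8
shift [-2.8  1.8 84.2] rot [-0.008 -0.008  0.016] dist 84.3
```

Request:
carry_out(commands=[-3,2,15,-0.008,-0.008,0.016,0,0,25,0,0,0,0,0,25,0,0,0,0,0,5,0,0,0])

```text
time_s: 19.05
tcp_pos: [0.5287, 0.0213, 0.085]
ee_rot: [[0.853, -0.522, 0.008], [-0.522, -0.853, 0.001], [0.006, -0.005, -1.0]]
wrist_force: [-0.8, -0.4, 0.3]
gripper_width: 0.689
```

```bash
python3 plan.py 0.526 0.0206 0.069 -31.5;python3 - <<'E'
from h import *
cv2.imwrite('pics/w9.png',cv2.cvtColor(capture('wrist'),cv2.COLOR_RGB2BGR))
im=cv2.cvtColor(capture('side'),cv2.COLOR_RGB2BGR);crop(im,230,130,430,330,3,'pics/s9.png')
E
```

```text
t 19.05 tcp [0.5287 0.0213 0.085 ] j [ 20.  21. -24.   0. -45.  39.] F [-0.8 -0.4  0.3] g 59.9
shift [-2.1  2.1 15.9] rot [-0.005 -0.006  0.001] dist 16.2
```

View pics/w9.png

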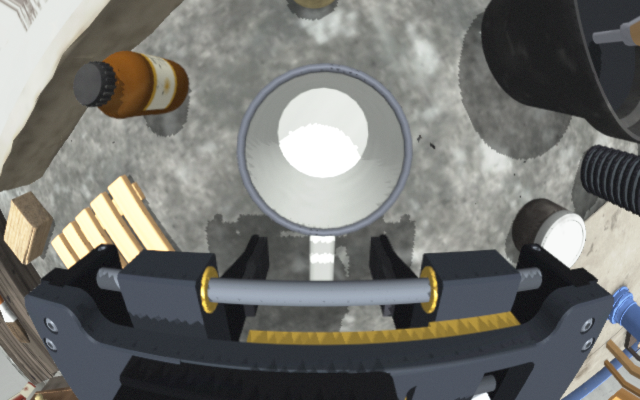

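View pics/s9.png

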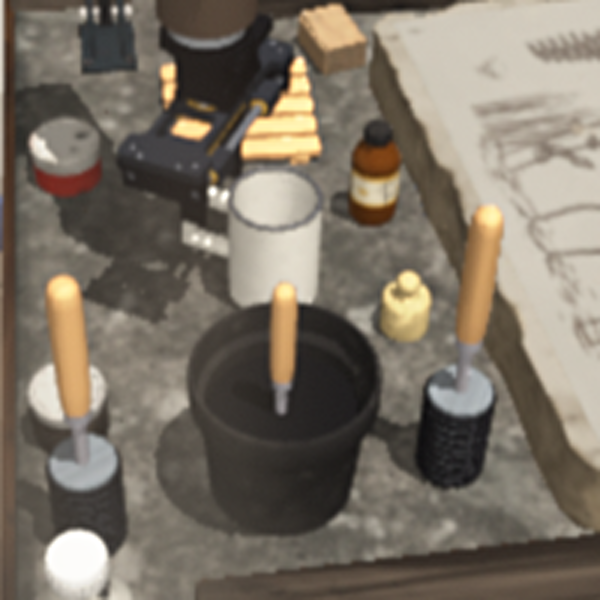

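Request:
carry_out(commands=[-3,2,8,-0.005,-0.006,0,0,0,8,0,0,0,0,0,0,0,0,0])

```text
time_s: 19.52
tcp_pos: [0.5276, 0.0219, 0.0716]
ee_rot: [[0.853, -0.521, 0.007], [-0.521, -0.853, 0.002], [0.005, -0.005, -1.0]]
wrist_force: [-1.2, -0.2, 0.1]
gripper_width: 0.685
```

```bash
python3 plan.py 0.526 0.0206 0.069 -31.5
```

```text
t 19.52 tcp [0.5276 0.0219 0.0716] j [ 20.  22. -25.   0. -43.  39.] F [-1.2 -0.2  0.1] g 59.6
shift [-0.7  1.9  2.6] rot [-0.005 -0.005  0.002] dist 3.3
```

Request:
carry_out(commands=[-1,1.5,2,-0.005,-0.005,0.002,0,0,0,0,0,0])

```text
time_s: 19.77
tcp_pos: [0.5261, 0.0211, 0.0698]
ee_rot: [[0.852, -0.523, -0.0], [-0.523, -0.852, 0.0], [-0.0, -0.0, -1.0]]
wrist_force: [-0.7, -0.0, 0.3]
gripper_width: 0.688
```

Request:
carry_out(commands=[0,0,0,0,0,0,0,0,0,0,0,0,0,0,0,0,0,0,0,0,0,0,0,0,0,0,0,0,0,0], grip=3)

```text
time_s: 20.4
tcp_pos: [0.5264, 0.0212, 0.0701]
ee_rot: [[0.852, -0.523, 0.001], [-0.523, -0.852, 0.0], [0.0, -0.001, -1.0]]
wrist_force: [-0.4, -0.6, -0.2]
gripper_width: 0.205
```

Request:
carry_out(commands=[0,0,0,0,0,0,0,0,0,0,0,0,0,0,0,0,0,0])

```text
time_s: 20.78
tcp_pos: [0.5262, 0.021, 0.0701]
ee_rot: [[0.852, -0.523, 0.0], [-0.523, -0.852, 0.0], [0.0, -0.0, -1.0]]
wrist_force: [-0.6, -0.9, 0.5]
gripper_width: 0.153
```

```bash
python3 plan.py 0.526 0.0206 0.069 -31.5;python3 - <<'E'
from h import *
cv2.imwrite('pics/w10.png',cv2.cvtColor(capture('wrist'),cv2.COLOR_RGB2BGR))
E
```

```text
t 20.77 tcp [0.5262 0.021  0.0701] j [ 20.  22. -25.  -0. -43.  39.] F [-0.6 -0.9  0.5] g 13.3
shift [0.  0.5 1.1] rot [-0. -0. -0.] dist 1.2
```

View pics/w10.png

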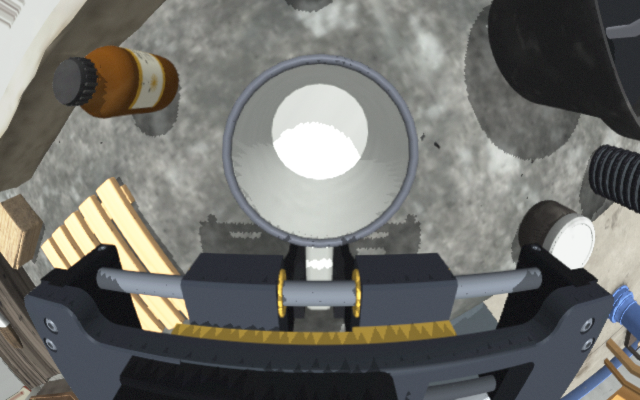

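Request:
carry_out(commands=[0,0,-6,0,0,0,0,0,-12,0,0,0,0,0,-16,0,0,0,0,0,-14,0,0,0,0,0,0,0,0,0])

```text
time_s: 21.45
tcp_pos: [0.5245, 0.0209, 0.1199]
ee_rot: [[0.852, -0.524, -0.004], [-0.524, -0.852, 0.0], [-0.003, 0.002, -1.0]]
wrist_force: [-0.2, 0.7, -2.4]
gripper_width: 0.158
```

```bash
python3 plan.py 0.53 0.248 0.12 -31.5;python3 - <<'E'
from h import *
im=cv2.cvtColor(capture('side'),cv2.COLOR_RGB2BGR);crop(im,230,130,430,330,3,'pics/s11.png')
cv2.imwrite('pics/w11.png',cv2.cvtColor(capture('wrist'),cv2.COLOR_RGB2BGR))
E
```

```text
t 21.45 tcp [0.5245 0.0209 0.1199] j [ 20.  18. -22.  -0. -50.  39.] F [-0.2  0.7 -2.4] g 13.7
shift [-1.142e+02 -1.963e+02 -1.000e-01] rot [ 0.002  0.003 -0.001] dist 227.1
```

View pics/s11.png

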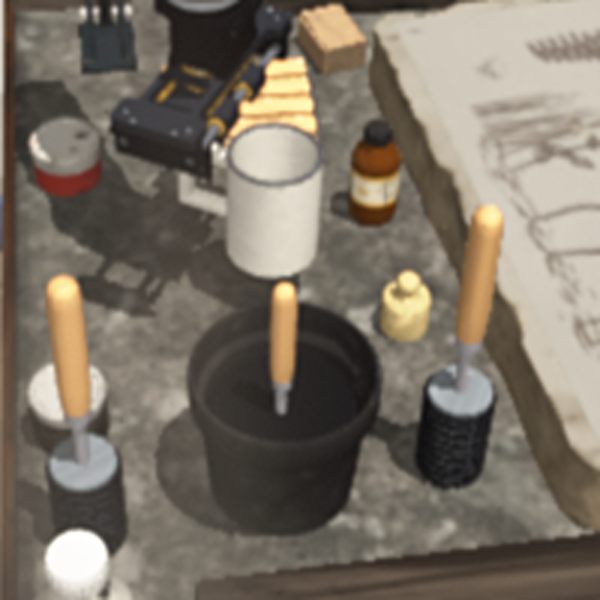

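View pics/w11.png

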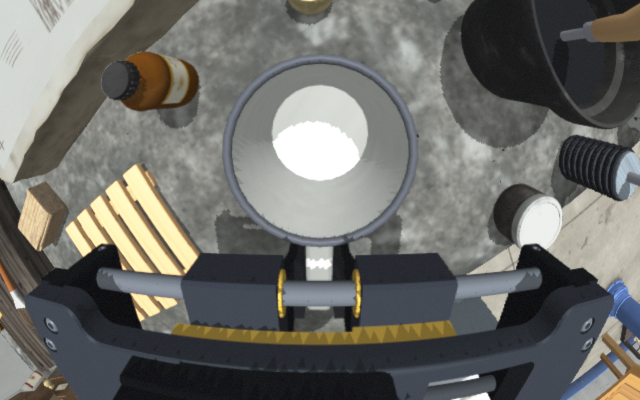

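Request:
carry_out(commands=[-14,-24,0,0.002,0.003,0,-21,-37,-1,0,0,0,-21,-37,-1,0,0,0,-21,-37,-1,0,0,0,-14,-24,0,0,0,0])

```text
time_s: 22.18
tcp_pos: [0.527, 0.2059, 0.1169]
ee_rot: [[0.848, -0.529, -0.011], [-0.529, -0.849, -0.004], [-0.008, 0.009, -1.0]]
wrist_force: [0.1, -0.1, -3.0]
gripper_width: 0.156
```

```bash
python3 plan.py 0.527 0.247 0.12 -31.5
```

```text
t 22.18 tcp [0.527  0.2059 0.1169] j [ 38.  22. -16.  -0. -53.  21.] F [ 0.1 -0.1 -3. ] g 13.5
shift [-21.8 -34.9  -3.2] rot [ 0.009  0.008 -0.008] dist 41.3
```

Request:
carry_out(commands=[-13,-20,-1,0.009,0.008,-0.008,-9,-13,0,0,0,0,0,0,0,0,0,0])

```text
time_s: 22.55
tcp_pos: [0.5242, 0.2481, 0.115]
ee_rot: [[0.854, -0.52, -0.004], [-0.52, -0.854, -0.003], [-0.002, 0.004, -1.0]]
wrist_force: [0.7, -1.1, -3.1]
gripper_width: 0.158
```

```bash
python3 plan.py 0.527 0.247 0.09 -31.5;python3 - <<'E'
from h import *
im=cv2.cvtColor(capture('side'),cv2.COLOR_RGB2BGR);crop(im,220,50,420,250,3,'pics/s12.png')
c=calibration('wrist');w=cv2.cvtColor(capture('wrist'),cv2.COLOR_RGB2BGR)
cv2.imwrite('pics/w12.png',w)
s=sense();print('mug est',s['tcp_pos']+s['ee_rot'][:,0]*.064)
im=cv2.cvtColor(capture('top'),cv2.COLOR_RGB2BGR);crop(im,100,100,400,300,2.5,'pics/t12.png')
E
```

```text
t 22.55 tcp [0.5242 0.2481 0.115 ] j [ 41.  23. -14.  -0. -53.  17.] F [ 0.7 -1.1 -3.1] g 13.7
shift [ 3.  -0.6 25. ] rot [0.004 0.002 0.002] dist 25.2
mug est [0.57872187 0.21346402 0.11497279]
```

View pics/s12.png

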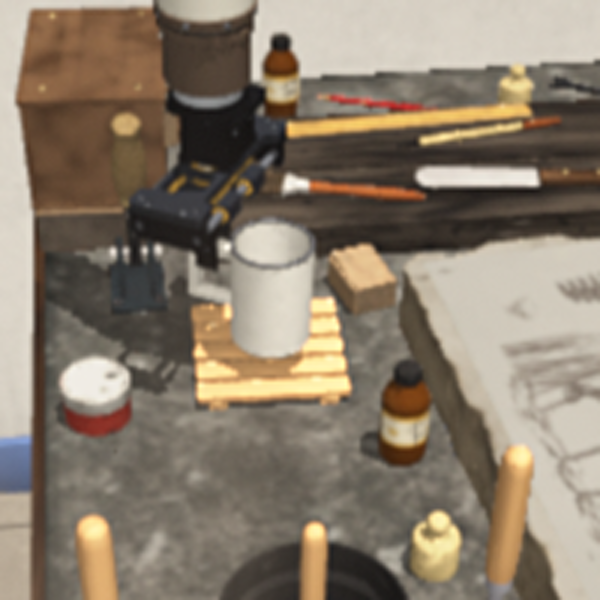

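View pics/w12.png

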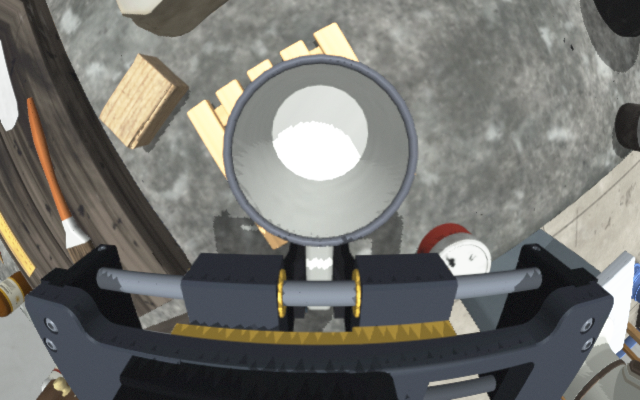

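View pics/t12.png

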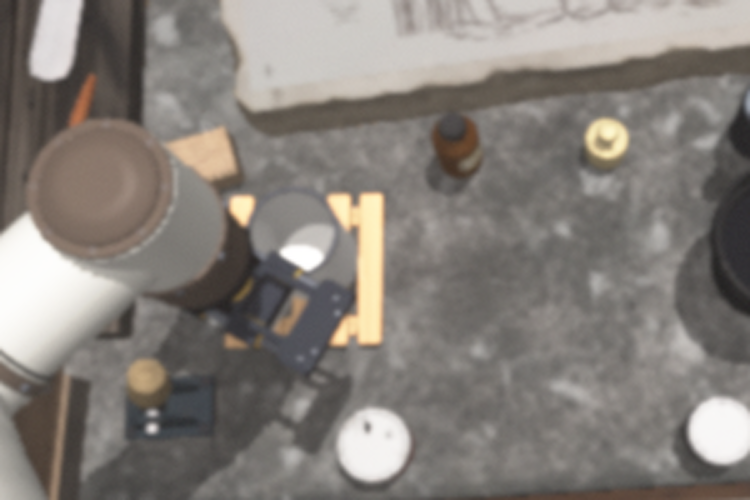

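Request:
carry_out(commands=[2,0,8,0.004,0.002,0.002,0,0,8,0,0,0,0,0,4,0,0,0,0,0,0,0,0,0])

```text
time_s: 23.2
tcp_pos: [0.526, 0.243, 0.0935]
ee_rot: [[0.85, -0.527, -0.001], [-0.527, -0.85, -0.001], [-0.0, 0.002, -1.0]]
wrist_force: [0.1, -0.1, -3.0]
gripper_width: 0.158
```

```bash
python3 plan.py 0.527 0.247 0.088 -31.5;python3 -c "
from h import *
print(at_z('top',(220,194.8),.155))"
```

```text
t 23.2 tcp [0.526  0.243  0.0935] j [ 41.  25. -16.   0. -50.  17.] F [ 0.1 -0.1 -3. ] g 13.8
shift [-1.2 -3.9  5.5] rot [ 0.002  0.    -0.005] dist 6.9
[0.57122477 0.20656363 0.155     ]
```

Request:
carry_out(commands=[-1,-4,1,0.002,0,-0.004,0,0,2,0,0,0,0,0,1,0,0,0])

```text
time_s: 23.58
tcp_pos: [0.5277, 0.2476, 0.0897]
ee_rot: [[0.853, -0.523, 0.001], [-0.523, -0.853, 0.001], [0.0, -0.002, -1.0]]
wrist_force: [-0.4, 0.0, -3.9]
gripper_width: 0.157
```

Request:
carry_out(commands=[0,0,1.5,0,0,0,0,0,0,0,0,0])

```text
time_s: 23.82
tcp_pos: [0.5279, 0.2479, 0.0886]
ee_rot: [[0.853, -0.522, 0.002], [-0.522, -0.853, 0.002], [0.001, -0.002, -1.0]]
wrist_force: [-0.2, -0.1, -2.7]
gripper_width: 0.155
```

```bash
python3 plan.py 0.527 0.247 0.088 -31.5
```

```text
t 23.82 tcp [0.5279 0.2479 0.0886] j [ 41.  25. -16.   0. -49.  17.] F [-0.2 -0.1 -2.7] g 13.4
shift [-0.3  1.2  0.6] rot [-0.002 -0.001  0.   ] dist 1.4
```

Request:
carry_out(commands=[0,0,1,-0.002,-0.001,0,0,0,0.5,0,0,0])

```text
time_s: 24.08
tcp_pos: [0.5277, 0.2481, 0.0881]
ee_rot: [[0.853, -0.522, 0.0], [-0.522, -0.853, 0.0], [-0.0, -0.0, -1.0]]
wrist_force: [-1.8, 0.3, 0.6]
gripper_width: 0.157
```

Request:
carry_out(commands=[0,0,1,0,0,0])

```text
time_s: 24.2
tcp_pos: [0.5278, 0.2481, 0.0881]
ee_rot: [[0.853, -0.522, 0.0], [-0.522, -0.853, 0.001], [0.0, -0.001, -1.0]]
wrist_force: [-5.0, 0.0, 7.4]
gripper_width: 0.155
```

Request:
carry_out(commands=[0,0,0,0,0,0,0,0,0,0,0,0,0,0,0,0,0,0,0,0,0,0,0,0], grip=50)

```text
time_s: 24.7
tcp_pos: [0.5296, 0.2488, 0.0886]
ee_rot: [[0.853, -0.521, 0.004], [-0.521, -0.853, 0.002], [0.003, -0.004, -1.0]]
wrist_force: [0.1, 0.6, 0.4]
gripper_width: 0.517
```

```bash
python3 plan.py 0.528 0.248 0.2 -31.5;python3 - <<'E'
from h import *
im=cv2.cvtColor(capture('side'),cv2.COLOR_RGB2BGR);crop(im,220,50,420,250,3,'pics/s13.png')
cv2.imwrite('pics/w13.png',cv2.cvtColor(capture('wrist'),cv2.COLOR_RGB2BGR))
E
```

```text
t 24.7 tcp [0.5296 0.2488 0.0886] j [ 41.  25. -15.   0. -49.  17.] F [0.1 0.6 0.4] g 45.0
shift [  -0.7    1.  -111.4] rot [-0.004 -0.003  0.001] dist 111.5
```

View pics/w13.png

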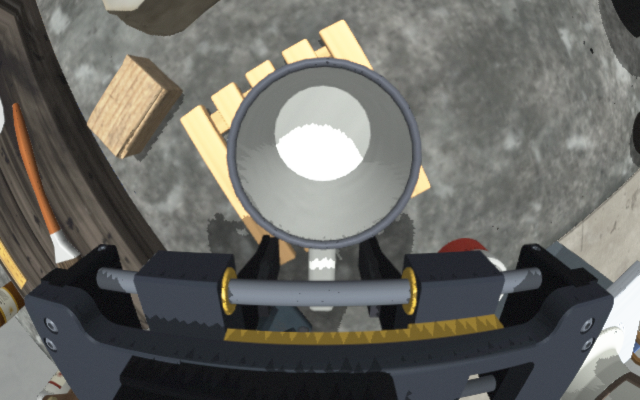

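View pics/s13.png

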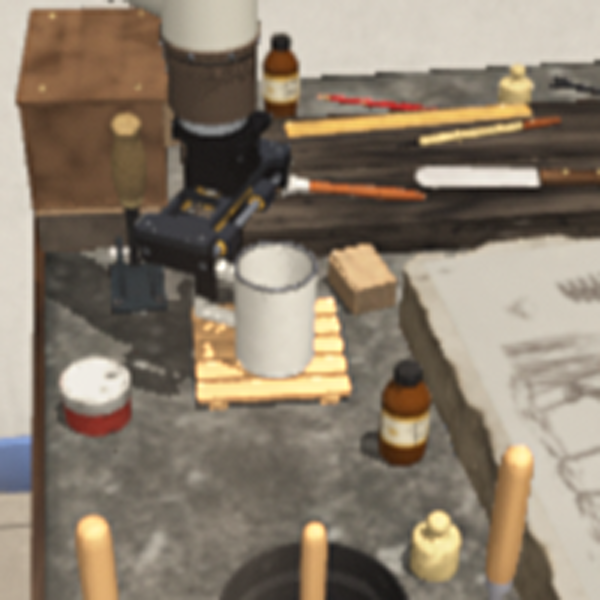

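Mug released on the board, fingers clear of the handle. Retreat straight up, then check from the top.

Request:
carry_out(commands=[-1,1,-15,-0.004,-0.003,0,0,0,-35,0,0,0,0,0,-45,0,0,0,0,0,-50,0,0,0,0,0,-50,0,0,0])

```text
time_s: 25.42
tcp_pos: [0.5263, 0.2469, 0.2834]
ee_rot: [[0.853, -0.522, -0.011], [-0.522, -0.853, -0.007], [-0.005, 0.012, -1.0]]
wrist_force: [0.6, 0.6, 0.7]
gripper_width: 0.57
```

Request:
carry_out(commands=[-50,0,-5,0,0,0,-50,0,-5,0,0,0,-30,0,0,0,0,0,0,0,0,0,0,0])

```text
time_s: 25.92
tcp_pos: [0.4149, 0.3176, 0.2998]
ee_rot: [[0.852, -0.523, -0.002], [-0.523, -0.852, 0.001], [-0.002, -0.0, -1.0]]
wrist_force: [0.9, 0.3, 0.5]
gripper_width: 0.572
```

```bash
python3 plan.py 0.528 0.248 0.3 -31.5;python3 - <<'E'
from h import *
s=cv2.cvtColor(capture('side'),cv2.COLOR_RGB2BGR);t=cv2.cvtColor(capture('top'),cv2.COLOR_RGB2BGR)
cv2.imwrite('pics/t14raw.png',t);cv2.imwrite('pics/s14raw.png',s)
th=np.linspace(0,2*np.pi,60)
circ=lambda c,r,z:np.c_[c[0]+r*np.cos(th),c[1]+r*np.sin(th),0*th+z]
m=(.5825,.2145)
for P in (circ(m,.04,.128),circ(m,.036,.018)):
    for n,im in(('top',t),('side',s)): cv2.polylines(im,[np.round(proj(n,P)*16).astype(np.int32).reshape(-1,1,2)],True,(0,0,255),1,cv2.LINE_AA,4)
crop(s,220,70,420,330,2.3,'pics/s14.png');crop(t,140,90,480,310,2.3,'pics/t14.png')
E
```

```text
t 25.93 tcp [0.4149 0.3176 0.2998] j [ 55.   9.  -6.  -0. -75.   3.] F [0.9 0.3 0.5] g 49.8
shift [ 1.328e+02  1.000e-01 -5.000e-01] rot [-0.     0.002 -0.001] dist 132.8
```

View pics/t14.png

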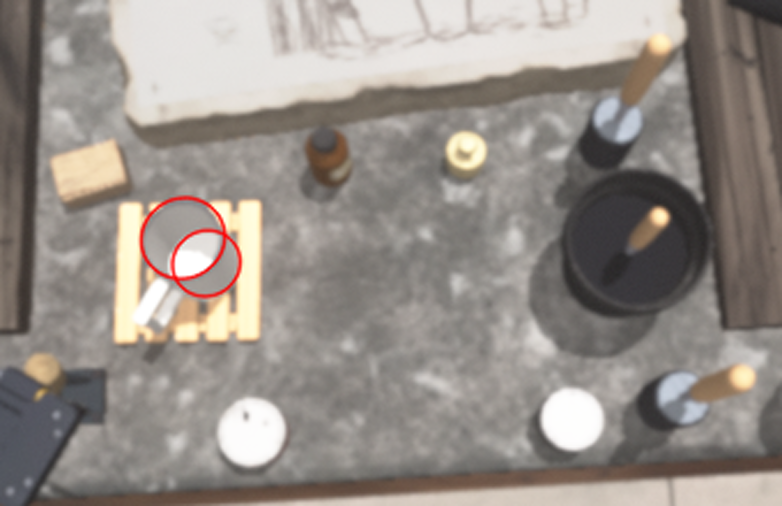

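View pics/s14.png

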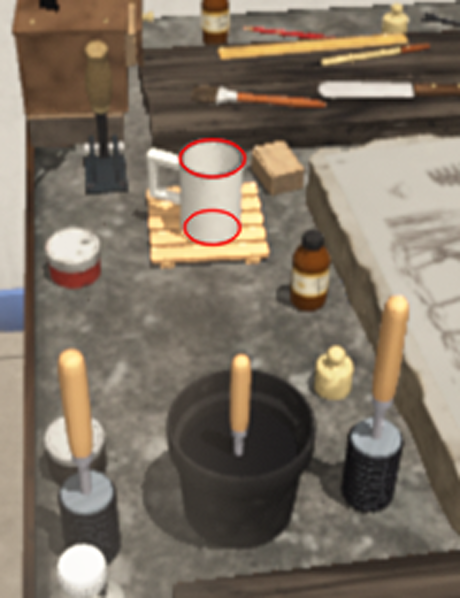

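```bash
python3 -c "
from station import *
s=sense();print(s['wrist_force'].round(1),s['joint_velocities'].round(2));print(finish_job())"
```

```text
[0.6 0.5 0.1] [-1.39  0.85  0.25  0.1  -0.08 -0.03]
the job is handed in; nothing more can be done
None
```

The job is done and handed in at about 26 s of robot time. No verdict came back, so the results below are from my own checks.

- **Scrubbing:** I took the 210 mm brush from the black pot and ran it three times to the mug's bottom and back up to the mouth. From the measured tool heights, the bristle end went to about 3–6 mm above the mug's underside and came back up to about 85 mm. On the third stroke it touched the mug's floor, with a wrist force of about 29 N. The picture taken afterwards showed no brush slip, and the mug had not visibly moved.
- **Brush:** It is back in the pot head down and let go. The last pictures show it standing free near the pot's centre, with the pot upright.
- **Mug:** I lifted it by its handle and lowered it until it touched the board, then let go. In the last top and side pictures it is upright at about (0.5825, 0.2145). That is about 8 mm and 16 mm off the board's centre along its two sides, within the 43 mm limit.
- **Other things:** The bottle, weight, ink tin and jar look unmoved in the last pictures; I did not measure them. The gripper was clear of everything at the end.

One measurement disagreed: while the mug was still held above the board, a top-camera reading placed it about 7–8 mm from the position worked out from the gripper. The outline drawn at the final position matched both the top and side pictures.

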